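# Walk a battery module into its charging bay and latch it

### The job

The heavy battery module on the bench is too wide to grip: walk it forward, standing flat, into the charging bay under the shelf by pushing the two bare ends of its near face in turn until its far face sits squarely against the bay's back stop, between the two ears. Keep the hand and fingers off the delicate grey circuit cover in the middle of the near face. Then swing the bay's turn latch fully shut behind the module, let go, and leave the other things on the bench where they are.

Things in the scene. Friction and masses are not known exactly. Their poses are not given: they have to be found in the camera images.
- module: Battery module, about 2.2 kg, 100 (its x) x 240 (its y) x 76 tall: green cells between black holders. Origin: centre of its underside; +x into the bay, +y left. Stands on four 16 mm square rubber feet at x +-40, y +-108, so pushing one end swings it about the other end's feet. Bare ends to push on its near face (x = -50): |y| 58 to 120, z 6 to 76.
- cover: Delicate grey circuit cover fixed on the module's near face, never to be touched: 8 thick (module x -58 to -50), 116 wide (module y -58 to 58), module z 12 to 70. Origin: centre of its back, at module (-50, 0, 41).
- corner_l (a point): Point on the module's far left upright edge, at module (50, 120, 41).
- corner_r (a point): Point on the module's far right upright edge, at module (50, -120, 41).
- bay: Charging bay fixed on the bench. Origin on the bench where the module's origin belongs when home; x points into the bay, y to its left; a thin dark mat marks the place. Back stop and ears at its far side, blue posts 40 square at x -45, y +-212 (240 tall) carrying a shelf, a turn latch at its left.
- bay_stop (a point): Middle of the face of the aluminium back stop, at bay (50, 0, 20), axes as the bay's. The stop is 304 wide and 45 tall. An ear 45 tall stands at each side of it, from bay x 25 to 50, inner faces at y +-138.
- shelf_edge (a point): Middle of the lower near edge of the narrow orange-edged shelf, at bay (-82, 0, 170). The shelf spans bay x -82 to -22, y +-232, underside z 170, cells on it up to z 277; open below. An upright hand hits this edge before the module is home; one tilted about 40 degrees, fingertips forward, passes.
- latch (a joint): Turn latch at the bay's left. Radians: 0 = arm points along bay -x (to the robot), open; 1.571 = end stop, fully shut, arm points along bay -y, 8 mm behind the homed module's near face at its left end. Grows anticlockwise seen from above; starts between -0.3 and 0.3. Friction about 0.05 N m; stays where left.
- latch_pivot (a point): Axis of the latch's upright pivot pin (22 across, 56 tall), at bay (-66, 148, 30).
- latch_end (a point): Middle of the end face of the steel latch arm, z 30. The arm is 60 long from the pivot axis, 16 wide, from z 8 to 52.
- cell_a: Bystander: single battery cell standing on end, green cylinder 18 across, 65 tall, right of the way into the bay. Origin: centre of its underside.
- cell_b: Bystander: a second single cell like cell_a, standing near it. Origin: centre of its underside.
- celltray: Bystander: black tray 120 x 100 full of standing green cells, 69 tall, right of the bay. Origin: centre of its underside.
- meter: Bystander: black hand multimeter lying flat, 150 x 75 x 34, left of the way into the bay. Origin: centre of its underside.
- carton: Bystander: cardboard carton 110 x 130 x 75, left of the bay. Origin: centre of its underside.
- driver: Bystander: screwdriver lying on the bench, 200 long, nearer the robot on the right. Origin: middle of its length.
- spacers: Bystander: small grey plastic bowl 72 across, 60 tall, nearer the robot on the left. Origin: centre of its underside.

How it is judged (in metres and radians):
On the way:
1. the module is home against the back stop while the latch is still open (x of each of corner_l, corner_r in the frame of bay_stop above -0.007 m and y of module in the frame of bay between -0.02 and 0.02 m and angle between module's own z axis and vertical below 0.05 rad and linear speed of module below 0.01 m/s and value of joint latch below 0.9 rad), for 0.2 s.
At the end, for the whole second after the job is handed in: Both far corners of the module are within 7 mm of the back stop's face, its centre within 20 mm of the bay's middle line, it stands flat (within 0.05 rad) and still, and the latch is shut (1.42 rad or more) and still (x of each of corner_l, corner_r in the frame of bay_stop above -0.007 m and y of module in the frame of bay between -0.02 and 0.02 m and angle between module's own z axis and vertical below 0.05 rad and linear speed of module below 0.01 m/s and value of joint latch above 1.42 rad and velocity of joint latch below 0.05 rad/s); the robot touches nothing.
It fails at once if the hand or fingers press on the circuit cover (over 1 N) (contact force between any of the fingers, the arm and cover above 1 N).
It fails at once if the module is lifted (over 15 mm) or tipped (over 0.15 rad) (height (world z) of module above 0.015 m or angle between module's own z axis and vertical above 0.15 rad).
It fails at once if a bystander is displaced by more than 20 mm (distance of any of cell_a, cell_b, celltray, meter, carton, driver, spacers from where it was at the start of the episode above 0.02 m).
It also fails if it takes over 69 s, if anything falls off the work surface, if the arm or the gripper's body presses on something with over 40 N, if the wrist force passes 120 N, or if a joint passes its speed limit or range.

### The arm

A 6-joint arm with a two-finger parallel gripper is mounted at the origin on the work surface. World frame = base frame: x ahead of the robot, y to its left, z up, the work surface at z = 0. Lengths are in mm, angles in degrees, forces in N, time in s.
With the tool pointing down it reaches from about 300 to 850 mm from the base axis. Payload 4.2 kg.
Tool frame: the origin (TCP) lies at the very end of the fingers, on their centre line; the grasp point (between the pads) lies 19 mm behind it; z points along the fingers, y is the line along which they close (so a half turn about z gives the same grasp; the last joint's range is limited). The gripper opens to 91 mm and grips with 3 to 60 N. Pads are 32 mm wide; open, the fingers measure 118 mm over their backs; the gripper's body (76 mm by 178 mm) begins 60 mm behind the grasp point.
Start: joints at [-76.776, 18.312, 89.639, -0, 72.044, -1.146], TCP at [142.706, -557.029, 185.276] pointing down, gripper open.
Joint ranges: [-177.97, 177.97], [-48.28, 115.42], [12.27, 149.76], [-77.06, 257.06], [2.81, 150.46], [-146.56, 146.56]. Speed limits (degrees/s): [147.25, 147.25, 180, 180, 180, 180].

### API

Orientations are given as [roll, pitch, yaw] about the fixed x, y, z axes, in that order (R = Rz(yaw) Ry(pitch) Rx(roll)).
In Python, from workcell import env, eyes gives the robot as it stands.
- The arm moves only by the tool send_rows, never from a script. Its argument "targets" is text: rows parted by semicolons, each of 7 numbers parted by spaces: the shift along the tool's x, y, z in m, then the turn, a rotation vector about the tool's x, y, z in degrees, then the opening in per cent of the stroke, from 0 (shut) to 100 (fully open). A call has 1 to 12 rows; each row is the pose to reach, as a shift and turn from the pose commanded when the call began, along the tool's axes at that moment; what a row does not reach only later rows make up. A row lasts 1/12 s, in which the tool goes at most 41.7 mm and 7.16 degrees, less where a joint would pass 70% of its speed; a pose out of reach is approached as far as the arm can. A call with a gripper value outside its range is refused whole. The fingers move at their own pace and stop on an object; "grip_force" is the grip in N (left out, the last holds). Time passes only in rows, so rows that repeat a pose let the fingers close. It gives the time, the measured TCP pose, the force, the opening and the grip force at its end, in the units of the state.
- env.state(): the state, without advancing time (a new reading comes with each control period).
- eyes.grab_frame(name): name is "side" or "top" or "wrist"; returns a dict with "image" (400x640x3 uint8, blue, green, red), "fovy" (degrees; the focal length in pixels is half the picture's height over the tangent of half this angle, whatever the lens; pixels are square), "cx", "cy" (the principal point, pixels), "D" ([k1, k2, p1, p2, k3] as OpenCV has them; the pictures are not rectified), "eye" and "attitude" of the camera in the world. Camera axes: x right, y up, looking along -z (the intrinsics and any distortion apply to the point x, -y, -z); pixel columns grow to the right and rows downward; lengths in mm; the calibration is good to about 2 mm. A picture is of the moment at which its call begins. There is no depth.
- env.job_done(): hands the job in; it is judged then, once.
The state is a dict: "time_s": time; "qpos": joint angles; "qvel": joint speeds; "effort": joint torques, N m; "ee_pos": TCP position; "ee_rot": TCP orientation; "force": force on the tool from outside, world axes, zero at the start; "torque": the same for the moment, N m; "gripper_width": finger opening in mm; "gripper_force": force on a finger pad.
Only numpy, scipy, OpenCV 4.12 (cv2) and the standard library are available. Lean on these libraries where they do the work, as an engineer would, in place of code of your own. Each camera call takes 0.05 s, during which the arm holds its last target. There are 200 camera calls.

## Working session

There is one attempt and no reset: what is moved stays moved. The work goes in short steps, Python scripts to look and compute and a tool call to move; the robot and the scene stay as the last step left them, time stands still between calls to the robot, and variables do not carry over. Pictures are saved under pics/ and viewed, at most 10 in all, crops included, and the job is handed in when it is done.

Besides the shell and the picture viewer there is one more tool, called after ">>>" in YAML: its name, and indented under it one key for each argument. send_rows: Moves the arm, as the interface text tells. Its arguments: {"type":"object","properties":{"targets":{"type":"string"},"grip_force":{"type":"number"}},"required":["targets"]}

```bash
ls; mkdir -p pics
python3 - <<'E'
from workcell import env, eyes
import cv2
print(env.state())
for n in ("side","top"):
    f=eyes.grab_frame(n); cv2.imwrite(f"pics/{n}0.png",f["image"])
    print(n,{k:v for k,v in f.items() if k!="image"})
E
```

```text
pics
{'time_s': 0.0, 'qpos': array([-7.67771446e+01,  1.83520878e+01,  8.97053207e+01, -1.96222455e-03,
        7.20424386e+01, -1.14557246e+00]), 'qvel': array([-0.11161763, -0.10899686, -0.0378028 ,  0.01916951, -0.05503398,
       -0.00034177]), 'effort': array([-1.53128422e-03, -4.12472391e+01, -2.31979913e+01,  7.24928523e-02,
        4.58385469e-02, -1.66860214e-04]), 'ee_pos': array([ 142.55912365, -556.49150222,  184.42318618]), 'ee_rot': array([-1.79900136e+02, -1.31004675e-04,  1.43690343e+01]), 'force': array([-0.15369327, -0.04711516,  0.02664063]), 'torque': array([ 0.01363196, -0.01071646, -0.01016854]), 'gripper_force': 0.0, 'gripper_width': 91.10258115420513}
side {'fovy': 49.13997903925539, 'cx': 320.6479447825185, 'cy': 196.4733250880254, 'D': array([-0.01454949,  0.        ,  0.        ,  0.        ,  0.        ]), 'eye': array([ 249.35279424,  168.67409964, 1090.15934837]), 'attitude': array([ 1.93372850e+01, -8.17889709e-02, -1.13124552e+02])}
top {'fovy': 45.77025617056483, 'cx': 331.8859129984089, 'cy': 192.49259462598155, 'D': array([-0.08339826,  0.        ,  0.        ,  0.        ,  0.        ]), 'eye': array([ 407.78664168,    8.45744339, 1421.2702119 ]), 'attitude': array([  6.73158383,   0.58274074, -88.92986287])}
```

View pics/side0.png

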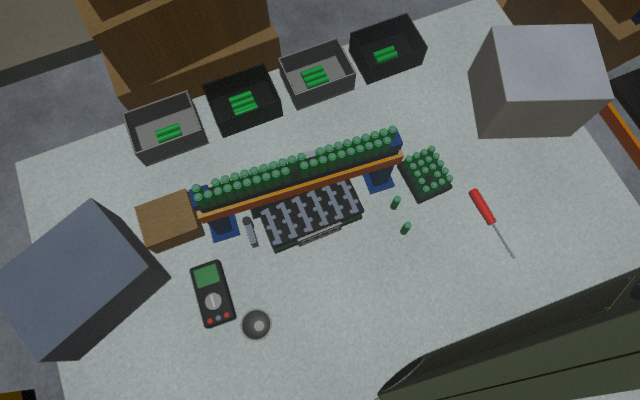

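View pics/top0.png

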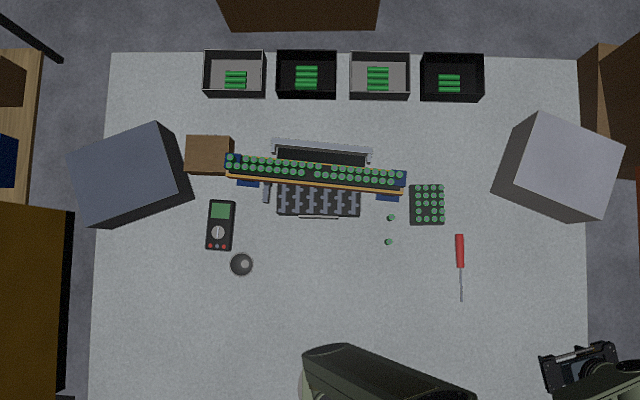

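The top view shows the orange-edged shelf across (225–407, 152–195). The module pokes out under it at (277–360, 185–217), the back stop is at (272–372, 140–165) and the latch at (266, 190). The cells are at (391, 217) and (388, 241). I'll zoom in for corner pixels.

Run:
```python
import cv2
a=cv2.imread("pics/top0.png")[130:250,215:415]; b=cv2.imread("pics/side0.png")[120:260,185:410]
cv2.imwrite("pics/topc.png",cv2.resize(a,None,fx=4,fy=4,interpolation=cv2.INTER_CUBIC))
cv2.imwrite("pics/sidec.png",cv2.resize(b,None,fx=3.5,fy=3.5,interpolation=cv2.INTER_CUBIC))
```

```text
(no output)
```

View pics/topc.png

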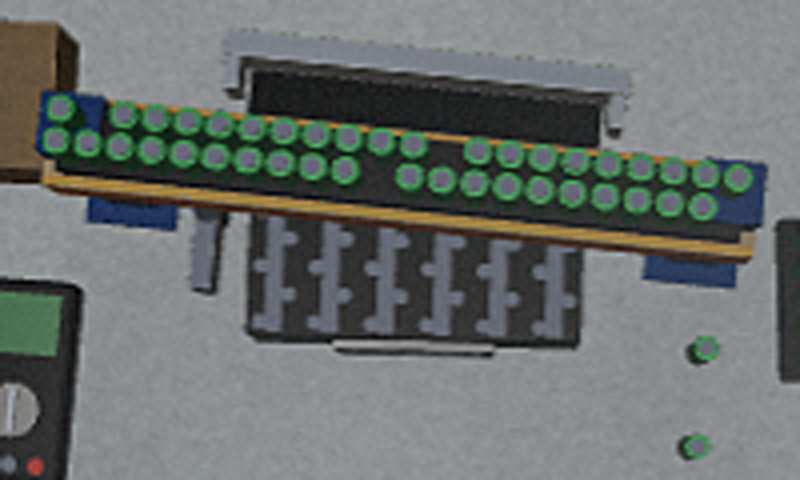

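View pics/sidec.png

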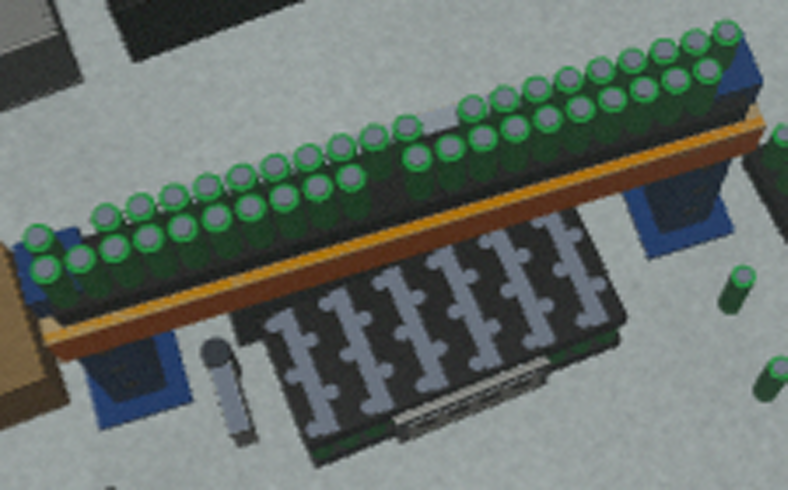

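The top crop shows the shelf's lower near edge from (47,187) to (752,259) and the post feet at (88,222)–(178,230) and (643,280)–(735,287). The module's near top corners are at about (250,338) and (580,347), the cover's near edge runs (335,350)–(494,354), and the latch end is at (203,290). The side crop shows the latch pivot top at (216,350) and the module's near left corner at about (312,440).

```bash
cat > h.py <<'E'
import numpy as np, cv2
from scipy.spatial.transform import Rotation as R
from workcell import env, eyes
def KD(f):
    h=f["image"].shape[0]; F=h/2/np.tan(np.radians(f["fovy"]/2))
    return np.array([[F,0,f["cx"]],[0,F,f["cy"]],[0,0,1]]),np.array(f["D"])
def ray(f,p):
    K,D=KD(f); u=cv2.undistortPoints(np.array([[p]],float),K,D)[0,0]
    d=R.from_euler("xyz",f["attitude"],degrees=True).apply([u[0],-u[1],-1]); return np.array(f["eye"]),d
def onz(f,p,z):
    e,d=ray(f,p); return (e+d*(z-e[2])/d[2])
def px(f,P):
    K,D=KD(f); q=R.from_euler("xyz",f["attitude"],degrees=True).inv().apply(np.array(P,float)-f["eye"])*[1,-1,-1]
    return cv2.projectPoints(q.reshape(-1,1,3),np.zeros(3),np.zeros(3),K,D)[0][:,0]
E
python3 - <<'E'
from h import *
t=eyes.grab_frame("top"); s=eyes.grab_frame("side")
T=lambda x,y:((x+.5)/4-.5+215,(y+.5)/4-.5+130)
S=lambda x,y:((x+.5)/3.5-.5+185,(y+.5)/3.5-.5+120)
for n,f,p,z in [("shelfL",t,T(47,187),170),("shelfR",t,T(752,259),170),("postL o",t,T(88,222),0),("postL i",t,T(178,230),0),("postR i",t,T(643,280),0),("postR o",t,T(735,287),0),
 ("modNL",t,T(250,338),76),("modNR",t,T(580,347),76),("covL",t,T(335,350),70),("covR",t,T(494,354),70),("latE",t,T(203,290),52),
 ("S shelfL",s,S(62,360),170),("S shelfR",s,S(765,140),170),("S postL",s,S(100,429),0),("S postLi",s,S(190,402),0),("S postR",s,S(652,258),0),("S postRo",s,S(733,231),0),
 ("S pivot",s,S(216,350),56),("S modNL",s,S(312,440),76),("S modNR",s,S(627,320),76),("cellA",t,T(707,348),65),("cellB",t,T(697,446),65)]:
    print(n,onz(f,p,z).round(1))
E
```

```text
shelfL [593.9 308.3 170. ]
shelfR [ 553.5 -164.2  170. ]
postL o [592.8 316.3   0. ]
postL i [587.8 247.2   0. ]
postR i [ 555.9 -105.5    0. ]
postR o [ 551.8 -174.9    0. ]
modNL [501.5 180.   76. ]
modNR [499.3 -55.   76. ]
covL [494.4 119.6  70. ]
covR [493.7   6.   70. ]
latE [537.5 218.5  52. ]
S shelfL [591.8 302.1 170. ]
S shelfR [ 553.9 -169.2  170. ]
S postL [594.4 317.5   0. ]
S postLi [587.7 250.3   0. ]
S postR [ 556.4 -108.9    0. ]
S postRo [ 551.9 -175.1    0. ]
S pivot [598.7 216.6  56. ]
S modNL [506.9 177.6  76. ]
S modNR [500.4 -54.1  76. ]
cellA [ 500.9 -146.5   65. ]
cellB [ 430.9 -139.8   65. ]
```

```bash
cat >> h.py <<'E'
import json,os
def cmd():
    if os.path.exists("cmd.json"): c=json.load(open("cmd.json")); return np.array(c[0]),R.from_quat(c[1])
    return np.array([142.706,-557.029,185.276]),R.from_euler("xyz",[180,0,14.37],degrees=True)
def plan(*tg):  # targets (x,y,z,pitch,yaw) in one call, from the commanded pose; the last is kept
    p0,r0=cmd()
    for x,y,z,pi,ya in tg:
        r=R.from_euler("xyz",[180,pi,ya],degrees=True)
        d=(r0.inv().apply(np.array([x,y,z])-p0)/1000).round(4); w=(r0.inv()*r).as_rotvec(degrees=True).round(2)
        print(*d,*w)
    json.dump([list(p0+r0.apply(d)*1000),list((r0*R.from_rotvec(w,degrees=True)).as_quat())],open("cmd.json","w"))
E
python3 -c "
from h import *
plan((400,60,260,-40,-4.85))"
```

```text
0.4024 -0.5339 -0.0747 -6.71 39.62 18.43
```

```bash
rm cmd.json; python3 -c "
from h import *
plan((290,-250,260,-15,5))"
```

```text
0.2189 -0.2609 -0.0747 -1.23 14.97 9.32
```

>>> send_rows:
  targets: "0.2189 -0.2609 -0.0747 -1.23 14.97 9.32 0;0.2189 -0.2609 -0.0747 -1.23 14.97 9.32 0;0.2189 -0.2609 -0.0747 -1.23 14.97 9.32 0;0.2189 -0.2609 -0.0747 -1.23 14.97 9.32 0;0.2189 -0.2609 -0.0747 -1.23 14.97 9.32 0;0.2189 -0.2609 -0.0747 -1.23 14.97 9.32 0;0.2189 -0.2609 -0.0747 -1.23 14.97 9.32 0;0.2189 -0.2609 -0.0747 -1.23 14.97 9.32 0;0.2189 -0.2609 -0.0747 -1.23 14.97 9.32 0;0.2189 -0.2609 -0.0747 -1.23 14.97 9.32 0;0.2189 -0.2609 -0.0747 -1.23 14.97 9.32 0;0.2189 -0.2609 -0.0747 -1.23 14.97 9.32 0"

```text
time_s: 1.2
ee_pos: [289.7, -250.5, 259.7]
ee_rot: [180.0, -15.0, 5.0]
force: [0.0, 0.4, -0.2]
gripper_width: 13.7
gripper_force: 0.0
```

```bash
python3 -c "
from h import *
print(cmd()[0]); plan((420,150,200,-40,-4.85))"
```

```text
[ 290.00646118 -249.96452121  259.976     ]
0.1432 -0.3871 0.1005 -4.58 24.93 8.8
```

>>> send_rows:
  targets: "0.1432 -0.3871 0.1005 -4.58 24.93 8.8 0;0.1432 -0.3871 0.1005 -4.58 24.93 8.8 0;0.1432 -0.3871 0.1005 -4.58 24.93 8.8 0;0.1432 -0.3871 0.1005 -4.58 24.93 8.8 0;0.1432 -0.3871 0.1005 -4.58 24.93 8.8 0;0.1432 -0.3871 0.1005 -4.58 24.93 8.8 0;0.1432 -0.3871 0.1005 -4.58 24.93 8.8 0;0.1432 -0.3871 0.1005 -4.58 24.93 8.8 0;0.1432 -0.3871 0.1005 -4.58 24.93 8.8 0;0.1432 -0.3871 0.1005 -4.58 24.93 8.8 0;0.1432 -0.3871 0.1005 -4.58 24.93 8.8 0;0.1432 -0.3871 0.1005 -4.58 24.93 8.8 0"

```text
time_s: 2.2
ee_pos: [370.4, 12.3, 205.7]
ee_rot: [179.5, -38.8, -5.1]
force: [-1.1, 0.2, -0.8]
gripper_width: 0.7
gripper_force: 0.0
```

Run:
```python
from h import *
print(env.state()["ee_pos"],env.state()["ee_rot"])
f=eyes.grab_frame("wrist"); cv2.imwrite("pics/w1.png",f["image"]); print({k:v for k,v in f.items() if k!="image"})
for n,P in dict(cov_nl=[494,120.5,70],cov_nr=[494,4.5,70],modNL=[502,182,76],modNR=[501,-58,76]).items(): print(n,px(f,[P]))
plan((470,150,60,-40,-4.85),(470,150,25,-40,-4.85))
```

```text
[370.43004     12.31278965 205.72780796] [179.47906767 -38.81841541  -5.09023542]
{'fovy': 70.50300858679279, 'cx': 317.4626541500253, 'cy': 197.59264390048872, 'D': array([-0.04927773,  0.        ,  0.        ,  0.        ,  0.        ]), 'eye': array([307.83705396,  20.14415716, 413.06231654]), 'attitude': array([ 22.37470342,  -0.44338045, -95.45311162])}
cov_nl [[229.15144704 173.86389455]]
cov_nr [[313.98680092 166.88596874]]
modNL [[182.74480531 170.42744277]]
modNR [[358.80565777 156.70278966]]
-0.0518 -0.0043 0.1392 -0.0 0.0 0.0
-0.0743 -0.0043 0.166 -0.0 0.0 0.0
```

View pics/w1.png

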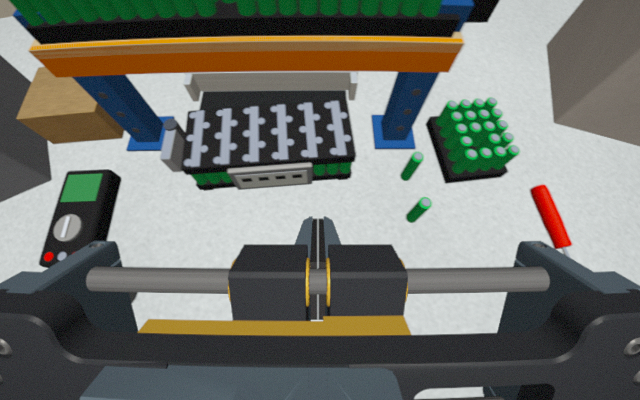

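The wrist view shows the module and cover where predicted: the cover's near top edge runs (229,172)–(313,164). The latch is open at (172,145) and the cells are at (411,165) and (418,210). The last move was cut short by joint speed, so I'll resync to the measured pose.

```bash
cat >> h.py <<'E'
def sync():
    s=env.state(); json.dump([list(s["ee_pos"]),list(R.from_euler("xyz",s["ee_rot"],degrees=True).as_quat())],open("cmd.json","w")); return s["ee_pos"].round(1),s["ee_rot"].round(1)
E
python3 -c "
from h import *
print(sync()); plan((440,150,120,-40,-4.85),(470,150,25,-40,-4.85))"
```

```text
(array([371.2,  15.1, 205.6]), array([179.7, -38.8,  -5. ]))
-0.0095 -0.141 0.1014 0.44 1.18 -0.13
-0.0458 -0.1442 0.1941 0.44 1.18 -0.13
```

>>> send_rows:
  targets: "-0.0095 -0.141 0.1014 0.44 1.18 -0.13 0;-0.0095 -0.141 0.1014 0.44 1.18 -0.13 0;-0.0095 -0.141 0.1014 0.44 1.18 -0.13 0;-0.0095 -0.141 0.1014 0.44 1.18 -0.13 0;-0.0095 -0.141 0.1014 0.44 1.18 -0.13 0;-0.0095 -0.141 0.1014 0.44 1.18 -0.13 0;-0.0095 -0.141 0.1014 0.44 1.18 -0.13 0;-0.0458 -0.1442 0.1941 0.44 1.18 -0.13 0;-0.0458 -0.1442 0.1941 0.44 1.18 -0.13 0;-0.0458 -0.1442 0.1941 0.44 1.18 -0.13 0;-0.0458 -0.1442 0.1941 0.44 1.18 -0.13 0;-0.0458 -0.1442 0.1941 0.44 1.18 -0.13 0"

```text
time_s: 3.25
ee_pos: [476.5, 71.3, 132.0]
ee_rot: [-178.1, -36.9, -4.2]
force: [0.6, -1.2, -0.3]
gripper_width: 0.7
gripper_force: 0.0
```

```bash
python3 -c "
from h import *
print(cmd()[0],env.state()['ee_pos']); plan((482,150,25,-40,-4.85),(512,150,25,-40,-4.85))"
```

```text
[469.94897532 150.01429994  24.99789206] [476.48387164  71.33519729 132.04455383]
0.0092 -0.001 0.0077 0.0 -0.0 0.0
0.0321 -0.0035 0.0269 0.0 -0.0 0.0
```

```bash
python3 -c "
from h import *
s=env.state();print(s['qpos'].round(1),s['qvel'].round(1)); print(sync()); plan((440,150,140,-40,-4.85))"
```

```text
[ 13.9  -1.3 135.5 -42.7  13.3 146.5] [-3.6  4.4 -0.4 -2.8 -5.3  0.2]
(array([476.5,  71.3, 132. ]), array([-178.1,  -36.9,   -4.2]))
-0.0289 -0.0768 -0.0292 -2.25 3.12 0.45
```

```bash
python3 -c "
from h import *
plan((430,100,150,-12,-2))
json.dump([[476.5,71.3,132.0],list(R.from_euler('xyz',[-178.1,-36.9,-4.2],degrees=True).as_quat())],open('cmd.json','w'))
plan((430,110,150,-12,-2))"
```

```text
0.002 0.0507 -0.0114 1.26 -28.0 -2.58
-0.0285 -0.0366 -0.0427 -0.95 -24.93 -1.61
```

>>> send_rows:
  targets: "-0.0285 -0.0366 -0.0427 -0.95 -24.93 -1.61 0;-0.0285 -0.0366 -0.0427 -0.95 -24.93 -1.61 0;-0.0285 -0.0366 -0.0427 -0.95 -24.93 -1.61 0;-0.0285 -0.0366 -0.0427 -0.95 -24.93 -1.61 0;-0.0285 -0.0366 -0.0427 -0.95 -24.93 -1.61 0;-0.0285 -0.0366 -0.0427 -0.95 -24.93 -1.61 0;-0.0285 -0.0366 -0.0427 -0.95 -24.93 -1.61 0;-0.0285 -0.0366 -0.0427 -0.95 -24.93 -1.61 0;-0.0285 -0.0366 -0.0427 -0.95 -24.93 -1.61 0;-0.0285 -0.0366 -0.0427 -0.95 -24.93 -1.61 0"

```text
time_s: 4.08
ee_pos: [428.7, 110.8, 150.0]
ee_rot: [180.0, -12.0, -1.9]
force: [-0.0, 0.9, -0.6]
gripper_width: 0.3
gripper_force: 0.0
```

```bash
python3 -c "
from h import *
s=env.state();print(s['qpos'].round(2)); print(sync()); plan((455,150,100,-15,-2),(470,150,26,-15,-2))"
```

```text
[ 16.06   1.83 117.36  -4.88  49.5  110.76]
(array([428.7, 110.8, 150. ]), array([180. , -12. ,  -1.9]))
0.0141 -0.0401 0.0541 0.02 3.01 0.1
0.0133 -0.0406 0.1296 0.02 3.01 0.1
```

>>> send_rows:
  targets: "0.0141 -0.0401 0.0541 0.02 3.01 0.1 0;0.0141 -0.0401 0.0541 0.02 3.01 0.1 0;0.0133 -0.0406 0.1296 0.02 3.01 0.1 0;0.0133 -0.0406 0.1296 0.02 3.01 0.1 0;0.0133 -0.0406 0.1296 0.02 3.01 0.1 0;0.0133 -0.0406 0.1296 0.02 3.01 0.1 0;0.0133 -0.0406 0.1296 0.02 3.01 0.1 0"

```text
time_s: 4.67
ee_pos: [471.8, 150.4, 27.8]
ee_rot: [-179.9, -15.1, -2.0]
force: [-0.0, -0.2, 0.5]
gripper_width: 0.4
gripper_force: 0.0
```

Run:
```python
from h import *
from scipy.optimize import least_squares
s=env.state();print(s['qpos'].round(2),s['ee_pos'].round(1),s['force'].round(1))
D=[([142.56,-556.49,184.42],[-179.9,0,14.37],18.352,89.705),([476.5,71.3,132],[-178.1,-36.9,-4.2],-1.3,135.5),([428.7,110.8,150],[180,-12,-1.9],1.83,117.36),(s['ee_pos'],s['ee_rot'],s['qpos'][1],s['qpos'][2])]
def wc(d6,p,e): 
    w=np.array(p)-d6*R.from_euler('xyz',e,degrees=True).as_matrix()[:,2]; return np.hypot(*w[:2]),w[2]
def fun(v):
    a,h,L1,L2,e,d6=v; o=[]
    for p,r,q2,q3 in D:
        r_,z_=wc(d6,p,r); A=np.radians(q2);B=np.radians(q2+q3)+e
        o+=[a+L1*np.sin(A)+L2*np.sin(B)-r_,h+L1*np.cos(A)+L2*np.cos(B)-z_]
    return o
f=least_squares(fun,[50,350,400,400,0,230]);print(f.x.round(2),abs(f.fun).max())
a,h,L1,L2,e,d6=f.x
def q5(x,y,z,pi,ya):
    r,zz=wc(d6,[x,y,z],[180,pi,ya]); r-=a; zz-=h; c=(r*r+zz*zz-L1**2-L2**2)/2/L1/L2; B=np.arccos(c); q2=np.arctan2(r,zz)-np.arctan2(L2*np.sin(B),L1+L2*np.cos(B))
    return np.degrees([q2,B-e,180+pi-np.degrees(0)-np.degrees(q2+B-e)]) if 0 else (np.degrees(q2).round(1),np.degrees(B-e).round(1),(180+pi-np.degrees(q2+B-e)).round(1))
for x,y in((550,150),(590,150),(550,-20),(590,-20)):
    for pi in(-30,-40): print(x,y,pi,q5(x,y,26,pi,-4.85))
plan((482,150,26,-15,-2),(514,150,26,-15,-2))
```

```text
[ 20.53  15.03 124.22 -12.51  27.25 123.02] [471.8 150.4  27.8] [-0.  -0.2  0.5]
[-1.3000e-01  1.4080e+02  5.9212e+02  4.1792e+02  6.0000e-02  3.6508e+02] 0.04477395982360122
550 150 -30 (np.float64(18.7), np.float64(127.1), np.float64(4.2))
550 150 -40 (np.float64(20.5), np.float64(134.8), np.float64(-15.3))
590 150 -30 (np.float64(21.1), np.float64(122.5), np.float64(6.4))
590 150 -40 (np.float64(22.4), np.float64(130.3), np.float64(-12.7))
550 -20 -30 (np.float64(16.4), np.float64(131.4), np.float64(2.2))
550 -20 -40 (np.float64(18.3), np.float64(140.1), np.float64(-18.4))
590 -20 -30 (np.float64(19.0), np.float64(126.5), np.float64(4.4))
590 -20 -40 (np.float64(20.4), np.float64(135.1), np.float64(-15.5))
0.0116 -0.0005 0.0031 -0.0 -0.0 -0.0
0.0425 -0.0016 0.0114 -0.0 -0.0 -0.0
```

```bash
cat >> h.py <<'E'
def line(a,b,n=12,w=0):  # rows along a straight line a->b
    a,b=np.array(a,float),np.array(b,float); plan(*[a+(b-a)*min(1,i/(n-w)) for i in range(1,n+1)])
E
python3 -c "
from h import *
print(sync()); line((472,150,26,-15,-2),(520,150,26,-15,-2))"
```

```text
(array([471.8, 150.4,  27.8]), array([-179.9,  -15.1,   -2. ]))
0.0036 0.0003 0.0028 -0.06 -0.14 -0.04
0.0074 0.0001 0.0039 -0.06 -0.14 -0.04
0.0113 -0.0 0.0049 -0.06 -0.14 -0.04
0.0151 -0.0002 0.006 -0.06 -0.14 -0.04
0.019 -0.0003 0.007 -0.06 -0.14 -0.04
0.0229 -0.0004 0.0081 -0.06 -0.14 -0.04
0.0267 -0.0006 0.0091 -0.06 -0.14 -0.04
0.0306 -0.0007 0.0102 -0.06 -0.14 -0.04
0.0344 -0.0009 0.0112 -0.06 -0.14 -0.04
0.0383 -0.001 0.0122 -0.06 -0.14 -0.04
0.0421 -0.0011 0.0133 -0.06 -0.14 -0.04
0.046 -0.0013 0.0143 -0.06 -0.14 -0.04
```

>>> send_rows:
  targets: "0.004 0 0.0028 0 0 0 0;0.008 0 0.0039 0 0 0 0;0.012 0 0.0049 0 0 0 0;0.015 0 0.006 0 0 0 0;0.019 0 0.007 0 0 0 0;0.023 0 0.0081 0 0 0 0;0.027 -0.0006 0.0091 0 0 0 0;0.0306 -0.0007 0.0102 0 0 0 0;0.0344 -0.0009 0.0112 0 0 0 0;0.0383 -0.001 0.0122 0 0 0 0;0.0421 -0.0011 0.0133 0 0 0 0;0.046 -0.0013 0.0143 0 0 0 0"

```text
time_s: 5.67
ee_pos: [513.0, 148.7, 22.7]
ee_rot: [179.8, -14.3, -2.1]
force: [-18.1, 4.0, 11.4]
gripper_width: 0.0
gripper_force: 8.7
```

```bash
cat >> h.py <<'E'
def covline():  # not used for judging: crop of top camera round the module
    f=eyes.grab_frame("top"); return f
def shot(name,n,x0,y0,x1,y1,k):
    f=eyes.grab_frame(n); cv2.imwrite("pics/"+name+".png",cv2.resize(f["image"][y0:y1,x0:x1],None,fx=k,fy=k,interpolation=cv2.INTER_CUBIC)); return f
E
python3 -c "
from h import *
print(cmd()[0]); print(sync(),env.state()['force'],env.state()['qpos'].round(1))
t=eyes.grab_frame('top');cv2.imwrite('pics/top1.png',t['image']);s=eyes.grab_frame('side');cv2.imwrite('pics/side1.png',s['image'])
a=cv2.resize(t['image'][150:250,240:400],None,fx=4,fy=4,interpolation=2);b=cv2.resize(s['image'][150:260,240:400],None,fx=4,fy=4,interpolation=2)[:]
cv2.imwrite('pics/p1.png',cv2.resize(np.vstack([a,b]),None,fx=.7,fy=.7,interpolation=cv2.INTER_AREA))
"
```

```text
[519.98572321 150.01651004  26.02851032]
(array([513. , 148.7,  22.7]), array([179.8, -14.3,  -2.1])) [-18.06746698   3.99647583  11.37894183] [ 18.4  18.5 119.3 -10.5  29.2 119.2]
```

View pics/p1.png

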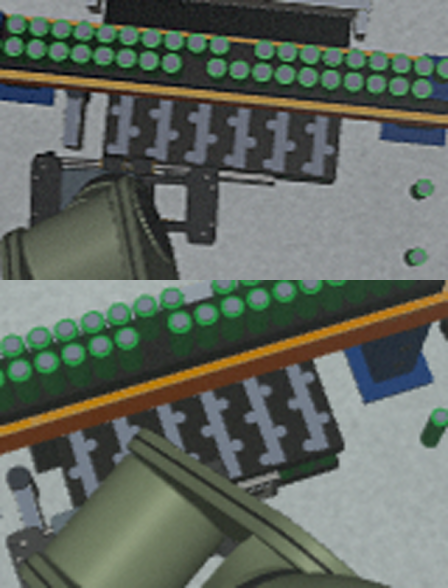

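The module has swung clockwise, left end forward, with the cover clear. The hand deflects about 7 mm under an 18 N push. Next I'll back off and go to the right end.

```bash
python3 -c "
from h import *
json.dump([[520,150,26],list(R.from_euler('xyz',[180,-15,-2],degrees=True).as_quat())],open('cmd.json','w'))
plan((455,145,32,-15,-2),(455,-18,32,-15,-4),(478,-18,32,-15,-4))"
```

```text
-0.061 0.0073 -0.0226 0.0 0.0 0.0
-0.0555 0.1702 -0.0211 -0.52 -0.0 1.93
-0.0333 0.1694 -0.0151 -0.52 -0.0 1.93
```

>>> send_rows:
  targets: "-0.061 0.0073 -0.0226 0 0 0 0;-0.061 0.0073 -0.0226 0 0 0 0;-0.0555 0.1702 -0.0211 -0.52 0 1.93 0;-0.0555 0.1702 -0.0211 -0.52 0 1.93 0;-0.0555 0.1702 -0.0211 -0.52 0 1.93 0;-0.0555 0.1702 -0.0211 -0.52 0 1.93 0;-0.0555 0.1702 -0.0211 -0.52 0 1.93 0;-0.0555 0.1702 -0.0211 -0.52 0 1.93 0;-0.0333 0.1694 -0.0151 -0.52 0 1.93 0;-0.0333 0.1694 -0.0151 -0.52 0 1.93 0;-0.0333 0.1694 -0.0151 -0.52 0 1.93 0"

```text
time_s: 6.68
ee_pos: [478.1, -17.1, 30.4]
ee_rot: [-180.0, -15.0, -3.9]
force: [-0.5, 0.1, -0.4]
gripper_width: 0.2
gripper_force: 0.0
```

```bash
python3 -c "
from h import *
s=env.state();print(cmd()[0],s['ee_pos'].round(1),s['ee_rot'].round(1),s['force'].round(1),s['qpos'].round(1))
line((478,-18,32,-15,-4),(540,-18,32,-15,-4))"
```

```text
[478.03650266 -18.03785919  31.96680578] [478.1 -17.1  30.4] [-180.   -15.    -3.9] [-0.5  0.1 -0.4] [ -3.3  13.  126.7  -0.3  25.2  90.8]
0.0049 -0.0004 0.0013 0.0 -0.0 0.0
0.0099 -0.0008 0.0026 0.0 -0.0 0.0
0.0149 -0.0011 0.004 0.0 -0.0 0.0
0.0199 -0.0015 0.0053 0.0 -0.0 0.0
0.0249 -0.0018 0.0066 0.0 -0.0 0.0
0.0298 -0.0022 0.008 0.0 -0.0 0.0
0.0348 -0.0026 0.0093 0.0 -0.0 0.0
0.0398 -0.0029 0.0106 0.0 -0.0 0.0
0.0448 -0.0033 0.012 0.0 -0.0 0.0
0.0498 -0.0036 0.0133 0.0 -0.0 0.0
0.0547 -0.004 0.0146 0.0 -0.0 0.0
0.0597 -0.0044 0.016 0.0 -0.0 0.0
```

>>> send_rows:
  targets: "0.005 -0.0004 0.0013 0 0 0 0;0.01 -0.0008 0.0026 0 0 0 0;0.015 -0.0011 0.004 0 0 0 0;0.02 -0.0015 0.0053 0 0 0 0;0.025 -0.0018 0.0066 0 0 0 0;0.03 -0.0022 0.008 0 0 0 0;0.035 -0.0026 0.0093 0 0 0 0;0.04 -0.0029 0.0106 0 0 0 0;0.045 -0.0033 0.012 0 0 0 0;0.05 -0.0036 0.0133 0 0 0 0;0.055 -0.004 0.0146 0 0 0 0;0.0597 -0.0044 0.016 0 0 0 0"

```text
time_s: 7.68
ee_pos: [531.5, -18.6, 27.6]
ee_rot: [179.9, -14.1, -4.0]
force: [-16.4, -5.3, 9.8]
gripper_width: 0.2
gripper_force: 8.2
```

```bash
python3 -c "
from h import *
s=env.state();print(cmd()[0],s['ee_pos'].round(1),s['ee_rot'].round(1),s['force'].round(1))
t=eyes.grab_frame('top');cv2.imwrite('pics/top2.png',t['image']);s=eyes.grab_frame('side');cv2.imwrite('pics/side2.png',s['image'])
a=t['image'][150:250,230:400];b=s['image'][150:260,230:400]
cv2.imwrite('pics/p2.png',np.hstack([cv2.resize(i,None,fx=(k:=2.3),fy=k,interpolation=2)[:230] for i in(a,b)]))
plan((480,-20,40,-15,-4),(470,20,150,-15,25))
"
```

```text
[539.99974763 -17.95873414  31.96332953] [531.5 -18.6  27.6] [179.9 -14.1  -4. ] [-16.4  -5.3   9.8]
-0.0556 0.0062 -0.0232 0.0 -0.0 0.0
-0.0395 -0.033 -0.1328 7.51 0.0 -28.01
```

View pics/p2.png

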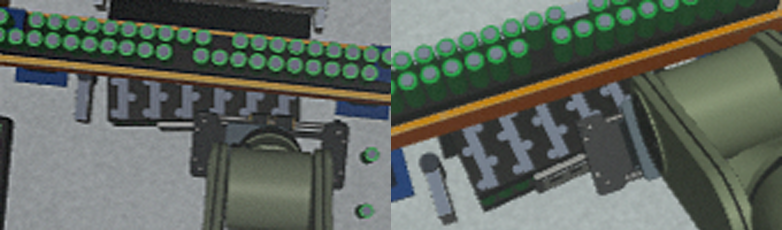

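>>> send_rows:
  targets: "-0.0556 0.0062 -0.0232 0 0 0 0;-0.0556 0.0062 -0.0232 0 0 0 0;-0.0395 -0.033 -0.1328 7.51 0 -28.01 0;-0.0395 -0.033 -0.1328 7.51 0 -28.01 0;-0.0395 -0.033 -0.1328 7.51 0 -28.01 0;-0.0395 -0.033 -0.1328 7.51 0 -28.01 0;-0.0395 -0.033 -0.1328 7.51 0 -28.01 0;-0.0395 -0.033 -0.1328 7.51 0 -28.01 0;-0.0395 -0.033 -0.1328 7.51 0 -28.01 0"

```text
time_s: 8.53
ee_pos: [468.2, 19.6, 147.0]
ee_rot: [-179.9, -14.9, 24.8]
force: [-0.0, 0.0, 0.9]
gripper_width: 0.2
gripper_force: 0.0
```

```bash
python3 -c "
from h import *
s=env.state();print(cmd()[0],s['ee_pos'].round(1),s['ee_rot'].round(1),s['qpos'].round(1))
plan((470,20,150,-30,28),(470,20,150,-52,28))
"
```

```text
[469.95265706  20.02422516 150.01327618] [468.2  19.6 147. ] [-179.9  -14.9   24.8] [ -4.7   3.5 116.7  10.   47.2  54.5]
0.0 0.0 0.0 1.15 15.0 -2.78
0.0 0.0 0.0 1.68 36.99 -2.55
```

>>> send_rows:
  targets: "0 0 0 1.15 15 -2.78 0;0 0 0 1.15 15 -2.78 0;0 0 0 1.15 15 -2.78 0;0 0 0 1.3 20 -2.7 0;0 0 0 1.4 24 -2.6 0;0 0 0 1.5 28 -2.6 0;0 0 0 1.55 31 -2.6 0;0 0 0 1.6 34 -2.55 0;0 0 0 1.68 36.99 -2.55 0;0 0 0 1.68 36.99 -2.55 0;0 0 0 1.68 36.99 -2.55 0;0 0 0 1.68 36.99 -2.55 0"

```text
time_s: 9.53
ee_pos: [468.4, 19.9, 147.0]
ee_rot: [-179.6, -51.9, 27.6]
force: [0.7, -0.0, -0.2]
gripper_width: 0.2
gripper_force: 0.0
```

```bash
python3 -c "
from h import *
s=env.state();print(cmd()[0],s['ee_pos'].round(1),s['ee_rot'].round(1),s['qpos'].round(1))
"
```

```text
[469.95265706  20.02422516 150.01327618] [468.4  19.9 147. ] [-179.6  -51.9   27.6] [-30.8   3.  142.9  89.2  42.3 -44.2]
```

```bash
python3 -c "
from h import *
plan((460,90,130,-48,14),(460,150,110,-45,5))
"
```

```text
-0.0009 -0.0665 0.0313 -10.72 -3.98 9.01
0.0006 -0.1194 0.0658 -17.23 -6.9 15.25
```

>>> send_rows:
  targets: "-0.0009 -0.0665 0.0313 -10.72 -3.98 9.01 0;-0.0009 -0.0665 0.0313 -10.72 -3.98 9.01 0;-0.0009 -0.0665 0.0313 -10.72 -3.98 9.01 0;-0.0009 -0.0665 0.0313 -10.72 -3.98 9.01 0;-0.0009 -0.0665 0.0313 -10.72 -3.98 9.01 0;-0.0009 -0.0665 0.0313 -10.72 -3.98 9.01 0;0.0006 -0.1194 0.0658 -17.23 -6.9 15.25 0;0.0006 -0.1194 0.0658 -17.23 -6.9 15.25 0;0.0006 -0.1194 0.0658 -17.23 -6.9 15.25 0;0.0006 -0.1194 0.0658 -17.23 -6.9 15.25 0;0.0006 -0.1194 0.0658 -17.23 -6.9 15.25 0;0.0006 -0.1194 0.0658 -17.23 -6.9 15.25 0"

```text
time_s: 10.53
ee_pos: [478.4, 131.4, 131.0]
ee_rot: [-179.1, -48.9, 7.0]
force: [0.8, -0.5, 0.3]
gripper_width: 0.9
gripper_force: 0.0
```

```bash
python3 -c "
from h import *
s=env.state();print(cmd()[0],s['ee_pos'].round(1),s['ee_rot'].round(1),s['qpos'].round(1))
t=eyes.grab_frame('top');cv2.imwrite('pics/top3.png',t['image']);s=eyes.grab_frame('side');cv2.imwrite('pics/side3.png',s['image'])
w=eyes.grab_frame('wrist');cv2.imwrite('pics/w3.png',w['image']);print(w['eye'],w['attitude'])
a=t['image'][165:225,250:390];b=s['image'][165:255,240:390]
cv2.imwrite('pics/p3.png',np.vstack([cv2.resize(a,(560,240),interpolation=2),cv2.resize(w['image'][60:260,120:480],(560,311),interpolation=2)]))
"
```

```text
[460.00301179 149.96071261 109.96488309] [478.4 131.4 131. ] [-179.1  -48.9    7. ] [  21.1    1.6  144.9  213.7   17.5 -113.2]
[381.22730245 117.50215316 323.81459753] [ 32.45749307   0.5936387  -82.12554692]
```

View pics/p3.png

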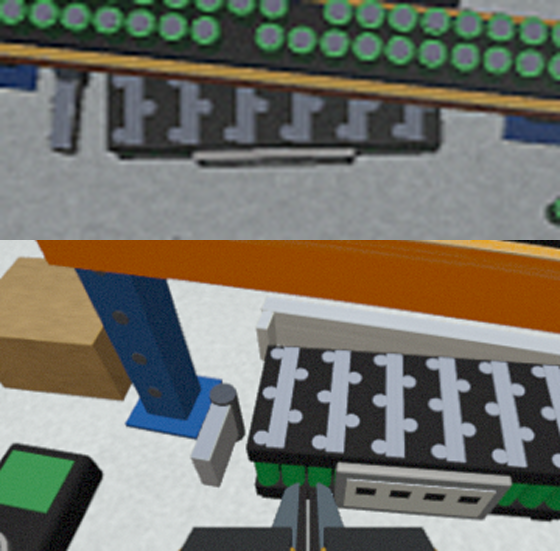

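The top crop shows the module nearly square to the world. Its near edge runs from (113,152) to (440,147), and the cover strip from (196,160) to (355,154). The wrist crop shows the left bare end free, the latch still open at (215,440) and the fingers short of the cover.

```bash
python3 -c "
from h import *
t=eyes.grab_frame('top')
T=lambda x,y:((x+.5)/4-.5+250,(y+.5)/4-.5+165)
for p,z in((T(113,151),76),(T(440,147),76),(T(196,160),70),(T(355,154),70)): print(onz(t,p,z).round(1))
print(sync(),env.state()['qpos'].round(1)); plan((470,145,80,-45,2),(490,150,45,-45,2))
"
```

```text
[535.2 179.   76. ]
[542.2 -54.5  76. ]
[530.3 119.9  70. ]
[536.7   6.   70. ]
(array([477.9, 131. , 130.6]), array([-179.2,  -48.9,    7.3])) [  20.9    1.6  145.   213.    17.5 -112.7]
-0.0421 -0.0145 0.0288 -4.67 -3.9 3.66
-0.055 -0.0164 0.0673 -4.67 -3.9 3.66
```

```bash
python3 -c "
from h import *
sync(); plan((480,145,75,-45,4),(503,152,32,-45,3))
"
```

```text
-0.0394 -0.0131 0.0396 -3.21 -3.91 2.29
-0.0562 -0.0165 0.0858 -3.94 -3.91 2.98
```

>>> send_rows:
  targets: "-0.0394 -0.0131 0.0396 -3.21 -3.91 2.29 0;-0.0394 -0.0131 0.0396 -3.21 -3.91 2.29 0;-0.0394 -0.0131 0.0396 -3.21 -3.91 2.29 0;-0.0394 -0.0131 0.0396 -3.21 -3.91 2.29 0;-0.0562 -0.0165 0.0858 -3.94 -3.91 2.98 0;-0.0562 -0.0165 0.0858 -3.94 -3.91 2.98 0;-0.0562 -0.0165 0.0858 -3.94 -3.91 2.98 0;-0.0562 -0.0165 0.0858 -3.94 -3.91 2.98 0;-0.0562 -0.0165 0.0858 -3.94 -3.91 2.98 0;-0.0562 -0.0165 0.0858 -3.94 -3.91 2.98 0"

```text
time_s: 11.57
ee_pos: [503.1, 150.1, 34.0]
ee_rot: [-179.9, -45.2, 2.7]
force: [0.4, -0.6, -0.2]
gripper_width: 0.2
gripper_force: 0.0
```

```bash
python3 -c "
from h import *
s=env.state();print(cmd()[0],s['ee_pos'].round(1),s['ee_rot'].round(1),s['qpos'].round(1),s['force'].round(1))
line((503,152,32,-45,3),(580,151,32,-45,1))
"
```

```text
[503.02488751 152.0315003   31.96734261] [503.1 150.1  34. ] [-179.9  -45.2    2.7] [  26.9   19.1  145.4  213.6   31.6 -101.9] [ 0.4 -0.6 -0.2]
0.0045 0.0004 0.0045 -0.12 0.0 0.11
0.0091 0.0009 0.009 -0.24 0.0 0.23
0.0136 0.0013 0.0135 -0.35 0.0 0.35
0.0181 0.0017 0.0181 -0.47 0.0 0.47
0.0226 0.0021 0.0226 -0.59 0.0 0.59
0.0272 0.0025 0.0271 -0.71 0.0 0.7
0.0317 0.003 0.0317 -0.82 0.0 0.82
0.0362 0.0034 0.0362 -0.94 0.0 0.94
0.0408 0.0038 0.0407 -1.06 0.0 1.06
0.0453 0.0042 0.0452 -1.18 0.0 1.17
0.0498 0.0046 0.0498 -1.3 0.0 1.29
0.0543 0.0051 0.0543 -1.41 0.0 1.41
```

>>> send_rows:
  targets: "0.0045 0.0004 0.0045 -0.12 0 0.11 0;0.0091 0.0009 0.009 -0.24 0 0.23 0;0.0136 0.0013 0.0135 -0.35 0 0.35 0;0.0181 0.0017 0.0181 -0.47 0 0.47 0;0.0226 0.0021 0.0226 -0.59 0 0.59 0;0.0272 0.0025 0.0271 -0.71 0 0.7 0;0.0317 0.003 0.0317 -0.82 0 0.82 0;0.0362 0.0034 0.0362 -0.94 0 0.94 0;0.0408 0.0038 0.0407 -1.06 0 1.06 0;0.0453 0.0042 0.0452 -1.18 0 1.17 0;0.0498 0.0046 0.0498 -1.3 0 1.29 0;0.0543 0.0051 0.0543 -1.41 0 1.41 0"

```text
time_s: 12.57
ee_pos: [576.5, 149.8, 29.8]
ee_rot: [179.9, -44.6, 1.2]
force: [-16.2, 4.6, 11.0]
gripper_width: 0.3
gripper_force: 8.6
```

```bash
python3 -c "
from h import *
s=env.state();print(cmd()[0],s['ee_pos'].round(1),s['ee_rot'].round(1),s['qpos'].round(1),s['force'].round(1))
eyes.grab_frame('top')
plan((490,145,45,-45,0),(490,-15,45,-45,-3),(505,-18,35,-45,-4))
"
```

```text
[579.97830226 150.95356488  31.96351838] [576.5 149.8  29.8] [179.9 -44.6   1.2] [  22.5   22.4  136.5  216.2   25.9 -107.8] [-16.2   4.6  11. ]
-0.0545 0.0044 -0.0729 -0.71 0.0 0.71
-0.0564 0.1644 -0.0749 -2.83 0.0 2.83
-0.053 0.1676 -0.0573 -3.54 0.0 3.54
```

>>> send_rows:
  targets: "-0.0545 0.0044 -0.0729 -0.71 0 0.71 0;-0.0545 0.0044 -0.0729 -0.71 0 0.71 0;-0.0545 0.0044 -0.0729 -0.71 0 0.71 0;-0.0564 0.1644 -0.0749 -2.83 0 2.83 0;-0.0564 0.1644 -0.0749 -2.83 0 2.83 0;-0.0564 0.1644 -0.0749 -2.83 0 2.83 0;-0.0564 0.1644 -0.0749 -2.83 0 2.83 0;-0.0564 0.1644 -0.0749 -2.83 0 2.83 0;-0.0564 0.1644 -0.0749 -2.83 0 2.83 0;-0.0564 0.1644 -0.0749 -2.83 0 2.83 0;-0.0564 0.1644 -0.0749 -2.83 0 2.83 0;-0.0564 0.1644 -0.0749 -2.83 0 2.83 0"

```text
time_s: 13.62
ee_pos: [493.2, -15.5, 47.1]
ee_rot: [179.9, -44.7, -3.0]
force: [0.2, -0.1, -0.0]
gripper_width: 0.8
gripper_force: 0.0
```

```bash
python3 -c "
from h import *
s=env.state();print(cmd()[0],s['ee_pos'].round(1),s['ee_rot'].round(1),s['qpos'].round(1),s['force'].round(1))
t=eyes.grab_frame('top');cv2.imwrite('pics/top4.png',t['image'])
# dark module / cover pixels: near edge of dark region per column
hsv=cv2.cvtColor(t['image'],cv2.COLOR_BGR2GRAY)
for c in(284,290,296,340,346,352): print(c,hsv[190:222,c])
"
```

```text
[504.9304905  -17.98621922  35.00083599] [493.2 -15.5  47.1] [179.9 -44.7  -3. ] [ -3.1  14.3 149.7 180.   28.7 -90.1] [ 0.2 -0.1 -0. ]
284 [ 23  52  21 161 153 142 141 142 139 141 146 148 153 147 145 149 144 141
 143 149 154 148 147 145 137 146 145 146 150 148 144 150]
290 [ 49  31  39  51 154 145 142 143 145 146 145 149 140 145 146 141 144 143
 147 150 140 148 140 144 152 152 148 146 141 145 146 139]
296 [ 87  27  42  17 118 153 151 149 148 150 149 146 143 138 140 146 146 143
 143 146 146 142 141 143 137 139 145 147 146 145 140 147]
340 [117 111 112 114 116  58  36  53  42 153 146 147 146 152 156 151 151 141
 147 142 141 141 149 146 145 151 147 144 139 143 143 146]
346 [ 55  52  58  51  55  53  46  47  33 101 156 148 146 142 147 143 145 147
 149 145 141 144 144 140 142 140 148 140 135 145 149 110]
352 [ 46  88 113 108 113 118  76  31  53  25 168 150 152 148 141 146 149 149
 147 148 145 139 140 142 146 145 142 149 148 151 143 141]
```

```bash
cat >> h.py <<'E'
def near(z=8):  # near bottom edge of the dark module in the top view, both bare ends
    f=eyes.grab_frame("top"); g=cv2.GaussianBlur(cv2.cvtColor(f["image"],cv2.COLOR_BGR2GRAY),(3,1),0).astype(float); o=[]
    for c in list(range(280,300,2))+list(range(338,362,2)):
        r=225
        while g[r,c]>100 and r>170: r-=1
        if 171<r<224: o.append(onz(f,(c,r+(100-g[r,c])/(g[r+1,c]-g[r,c])),z)[:2])
    return np.array(o)
E
python3 -c "
from h import *
n=near();print(n.round(0).tolist())
sync(); line((500,-14,36,-45,-4),(570,-14,36,-45,-4))
"
```

```text
[[573.0, 182.0], [572.0, 176.0], [572.0, 170.0], [571.0, 164.0], [571.0, 158.0], [569.0, 152.0], [569.0, 146.0], [569.0, 140.0], [569.0, 134.0], [571.0, 128.0], [559.0, 7.0], [557.0, 1.0], [554.0, -29.0], [554.0, -35.0], [554.0, -41.0], [553.0, -47.0], [552.0, -53.0], [567.0, -59.0]]
0.0011 -0.0018 0.0168 -0.64 0.28 0.73
0.0053 -0.0021 0.0209 -0.64 0.28 0.73
0.0094 -0.0024 0.025 -0.64 0.28 0.73
0.0135 -0.0027 0.0291 -0.64 0.28 0.73
0.0177 -0.003 0.0332 -0.64 0.28 0.73
0.0218 -0.0033 0.0373 -0.64 0.28 0.73
0.026 -0.0036 0.0414 -0.64 0.28 0.73
0.0301 -0.0039 0.0455 -0.64 0.28 0.73
0.0342 -0.0042 0.0496 -0.64 0.28 0.73
0.0384 -0.0045 0.0537 -0.64 0.28 0.73
0.0425 -0.0048 0.0578 -0.64 0.28 0.73
0.0467 -0.0052 0.0619 -0.64 0.28 0.73
```

Run:
```python
from h import *
t=eyes.grab_frame('top')
for n in ("top0","top3","top4"):
    i=cv2.imread(f"pics/{n}.png"); g=cv2.cvtColor(i,cv2.COLOR_BGR2GRAY)
    for c in (286,292,346,352):
        r=222
        while g[r,c]>100 and r>170:r-=1
        print(n,c,r,onz(t,(c,r+.5),8)[:2].round(0),onz(t,(c,r+.5),76)[:2].round(0), g[r-10:r+2,c], i[r-10:r+1,c,1].astype(int)-i[r-10:r+1,c,2])
```

```text
top0 286 215 [503. 162.] [498. 155.] [ 66  39  40  48  44  49  47  49  52  35  46 157] [ 1 -4  0 -3 -4  1 -1  2  3  4  2]
top0 292 215 [503. 144.] [498. 137.] [ 49  52  45  48  98 104 104  60  53  39  41 159] [ 0 -1 -1  1  2  4  6  2  1  3  1]
top0 346 216 [503. -18.] [498. -16.] [ 51  51  56  55  54  52  52  58  58  29  31 157] [ 2  1  2  4  2  3 -4  3  4  3  2]
top0 352 216 [503. -35.] [499. -33.] [109 112 110 110 106 106 112 112  82  32  40 118] [ 4  7  7  8  3  5  4  6  3 -1 -1]
top3 286 204 [536. 163.] [529. 155.] [ 48  50  50  51  44  56  55  55  25  45  77 158] [-2  1  0  1  0  2 -4  2 -1 -1  0]
top3 292 204 [536. 145.] [530. 138.] [ 48  49  48  85  95  99  52  49  31  43  73 154] [-2 -1  0  4  4  4 -1  2  2  4 -1]
top3 346 203 [542. -17.] [535. -16.] [ 54  55  50  54  56  56  57  58  38  44  73 157] [1 2 3 1 3 0 2 2 3 0 1]
top3 352 203 [542. -35.] [536. -33.] [115 110 112 107 106 111 110  52  42  45  80 155] [ 5  5  7  4  9  5  4 -1  3  0  3]
top4 286 192 [572. 164.] [564. 157.] [ 81  37  71  81  69  67  72  57  34  40  20 139] [-16 -33  -2   6   5   4   2   0  -2  -2   1]
top4 292 193 [569. 146.] [561. 139.] [ 59  44  50  53  78  64  59  49  29  52  35 159] [-12 -36   4   3   3   4  -2   0   2   0  -1]
top4 346 222 [485. -18.] [481. -17.] [144 140 142 140 148 140 135 145 149 110  44  52] [5 2 3 6 3 4 3 6 1 2 3]
top4 352 199 [554. -35.] [547. -33.] [ 66  46  88 113 108 113 118  76  31  53  25 168] [ -6 -28  -3   7   8   3   7   2   0   0   4]
```

```bash
python3 -c "
from h import *
print(sync()); line((525,-14,34,-45,-4),(585,-14,34,-45,-4),11)
"
```

```text
(array([493.1, -15.1,  47.2]), array([179.9, -44.7,  -3. ]))
0.0172 -0.0031 0.0356 -0.64 0.28 0.73
0.021 -0.0034 0.0394 -0.64 0.28 0.73
0.0249 -0.0037 0.0432 -0.64 0.28 0.73
0.0288 -0.004 0.0471 -0.64 0.28 0.73
0.0327 -0.0043 0.0509 -0.64 0.28 0.73
0.0365 -0.0046 0.0547 -0.64 0.28 0.73
0.0404 -0.0048 0.0585 -0.64 0.28 0.73
0.0443 -0.0051 0.0624 -0.64 0.28 0.73
0.0481 -0.0054 0.0662 -0.64 0.28 0.73
0.052 -0.0057 0.07 -0.64 0.28 0.73
0.0559 -0.006 0.0739 -0.64 0.28 0.73
```

>>> send_rows:
  targets: "0.0172 -0.0031 0.0356 -0.64 0.28 0.73 0;0.021 -0.0034 0.0394 -0.64 0.28 0.73 0;0.0249 -0.0037 0.0432 -0.64 0.28 0.73 0;0.0288 -0.004 0.0471 -0.64 0.28 0.73 0;0.0327 -0.0043 0.0509 -0.64 0.28 0.73 0;0.0365 -0.0046 0.0547 -0.64 0.28 0.73 0;0.0404 -0.0048 0.0585 -0.64 0.28 0.73 0;0.0443 -0.0051 0.0624 -0.64 0.28 0.73 0;0.0481 -0.0054 0.0662 -0.64 0.28 0.73 0;0.052 -0.0057 0.07 -0.64 0.28 0.73 0;0.0559 -0.006 0.0739 -0.64 0.28 0.73 0;0.0559 -0.006 0.0739 -0.64 0.28 0.73 0"

```text
time_s: 14.77
ee_pos: [581.6, -16.5, 32.7]
ee_rot: [-179.9, -44.7, -4.4]
force: [-10.4, -3.7, 5.5]
gripper_width: 0.7
gripper_force: 4.9
```

```bash
python3 -c "
from h import *
s=env.state();print(cmd()[0],s['ee_pos'].round(1),s['ee_rot'].round(1),s['qpos'].round(1),s['force'].round(1))
n=near();print(n.round(0).tolist())
plan((510,-10,45,-45,-4),(510,140,45,-45,0))
"
```

```text
[585.02663471 -13.99295851  33.99727615] [581.6 -16.5  32.7] [-179.9  -44.7   -4.4] [ -1.6  20.9 139.7 184.5  25.2 -92.1] [-10.4  -3.7   5.5]
[[578.0, 182.0], [577.0, 176.0], [578.0, 170.0], [578.0, 164.0], [577.0, 158.0], [577.0, 152.0], [577.0, 146.0], [576.0, 140.0], [576.0, 134.0], [576.0, 128.0]]
-0.0453 0.0012 -0.0609 -0.0 -0.0 -0.0
-0.0527 -0.1484 -0.0683 2.82 -0.0 -2.83
```

>>> send_rows:
  targets: "-0.0453 0.0012 -0.0609 0 0 0 0;-0.0453 0.0012 -0.0609 0 0 0 0;-0.0453 0.0012 -0.0609 0 0 0 0;-0.0527 -0.1484 -0.0683 2.82 0 -2.83 0;-0.0527 -0.1484 -0.0683 2.82 0 -2.83 0;-0.0527 -0.1484 -0.0683 2.82 0 -2.83 0;-0.0527 -0.1484 -0.0683 2.82 0 -2.83 0;-0.0527 -0.1484 -0.0683 2.82 0 -2.83 0;-0.0527 -0.1484 -0.0683 2.82 0 -2.83 0;-0.0527 -0.1484 -0.0683 2.82 0 -2.83 0;-0.0527 -0.1484 -0.0683 2.82 0 -2.83 0;-0.0527 -0.1484 -0.0683 2.82 0 -2.83 0"

```text
time_s: 15.82
ee_pos: [510.2, 137.0, 45.1]
ee_rot: [180.0, -45.0, -0.3]
force: [-0.6, -0.7, -0.0]
gripper_width: 0.3
gripper_force: 0.0
```

```bash
python3 -c "
from h import *
s=env.state();print(cmd()[0],s['ee_pos'].round(1),s['ee_rot'].round(1),s['qpos'].round(1),s['force'].round(1))
n=near();print(n.round(0).tolist())
line((555,150,34,-45,-1),(612,152,34,-45,-2),11)
"
```

```text
[510.02067108 140.01036258  45.0345998 ] [510.2 137.   45.1] [180.  -45.   -0.3] [  26.4   17.3  143.7  220.9   29.1 -107.5] [-0.6 -0.7 -0. ]
[[578.0, 182.0], [578.0, 176.0], [578.0, 170.0], [578.0, 164.0], [576.0, 134.0], [576.0, 128.0], [567.0, 7.0], [574.0, 2.0], [573.0, -4.0], [573.0, -10.0], [573.0, -16.0], [572.0, -22.0], [572.0, -28.0], [572.0, -34.0], [572.0, -40.0], [572.0, -46.0], [573.0, -52.0], [578.0, -58.0]]
0.0277 -0.0102 0.0433 -0.77 -0.0 0.77
0.0313 -0.0104 0.0469 -0.83 -0.0 0.84
0.035 -0.0105 0.0506 -0.9 -0.0 0.9
0.0387 -0.0107 0.0543 -0.96 -0.0 0.97
0.0423 -0.0109 0.0579 -1.02 -0.0 1.03
0.046 -0.0111 0.0616 -1.09 -0.0 1.09
0.0497 -0.0113 0.0653 -1.15 -0.0 1.16
0.0533 -0.0114 0.0689 -1.22 -0.0 1.22
0.057 -0.0116 0.0726 -1.28 -0.0 1.29
0.0606 -0.0118 0.0762 -1.35 -0.0 1.35
0.0643 -0.012 0.0799 -1.41 -0.0 1.42
```

>>> send_rows:
  targets: "0.0277 -0.0102 0.0433 -0.77 0 0.77 0;0.0313 -0.0104 0.0469 -0.83 0 0.84 0;0.035 -0.0105 0.0506 -0.9 0 0.9 0;0.0387 -0.0107 0.0543 -0.96 0 0.97 0;0.0423 -0.0109 0.0579 -1.02 0 1.03 0;0.046 -0.0111 0.0616 -1.09 0 1.09 0;0.0497 -0.0113 0.0653 -1.15 0 1.16 0;0.0533 -0.0114 0.0689 -1.22 0 1.22 0;0.057 -0.0116 0.0726 -1.28 0 1.29 0;0.0606 -0.0118 0.0762 -1.35 0 1.35 0;0.0643 -0.012 0.0799 -1.41 0 1.42 0;0.0643 -0.012 0.0799 -1.41 0 1.42 0"

```text
time_s: 16.87
ee_pos: [609.4, 150.4, 33.2]
ee_rot: [-180.0, -44.7, -2.0]
force: [-10.6, 2.0, 5.4]
gripper_width: 0.4
gripper_force: 4.9
```

```bash
python3 -c "
from h import *
s=env.state();print(cmd()[0],s['ee_pos'].round(1),s['ee_rot'].round(1),s['qpos'].round(1),s['force'].round(1))
n=near();print(n.round(0).tolist())
plan((530,140,45,-45,-2),(525,-14,45,-45,-4))
"
```

```text
[611.9860999  152.00500084  34.00373497] [609.4 150.4  33.2] [-180.   -44.7   -2. ] [  22.6   23.7  131.9  225.4   24.3 -114.7] [-10.6   2.    5.4]
[[492.0, 132.0], [492.0, 126.0], [583.0, 8.0], [584.0, 2.0], [582.0, -4.0], [581.0, -10.0], [581.0, -16.0], [581.0, -22.0], [579.0, -28.0], [579.0, -34.0], [578.0, -40.0], [578.0, -46.0], [578.0, -52.0], [579.0, -58.0]]
-0.0499 0.0149 -0.0654 0.0 -0.0 -0.0
-0.0496 0.1689 -0.0651 -1.41 -0.0 1.41
```

>>> send_rows:
  targets: "-0.0499 0.0149 -0.0654 0 0 0 0;-0.0499 0.0149 -0.0654 0 0 0 0;-0.0499 0.0149 -0.0654 0 0 0 0;-0.0496 0.1689 -0.0651 -1.41 0 1.41 0;-0.0496 0.1689 -0.0651 -1.41 0 1.41 0;-0.0496 0.1689 -0.0651 -1.41 0 1.41 0;-0.0496 0.1689 -0.0651 -1.41 0 1.41 0;-0.0496 0.1689 -0.0651 -1.41 0 1.41 0;-0.0496 0.1689 -0.0651 -1.41 0 1.41 0;-0.0496 0.1689 -0.0651 -1.41 0 1.41 0;-0.0496 0.1689 -0.0651 -1.41 0 1.41 0;-0.0496 0.1689 -0.0651 -1.41 0 1.41 0"

```text
time_s: 17.92
ee_pos: [525.0, -14.3, 45.1]
ee_rot: [-180.0, -45.0, -4.1]
force: [0.5, -0.4, 0.1]
gripper_width: 0.5
gripper_force: 0.0
```

```bash
python3 -c "
from h import *
s=env.state();print(cmd()[0],s['ee_pos'].round(1),s['ee_rot'].round(1),s['qpos'].round(1),s['force'].round(1))
n=near();print(n.round(0).tolist())
line((565,-16,36,-45,-4),(606,-16,36,-45,-4),11)
"
```

```text
[525.02511147 -13.95655634  44.95490076] [525.  -14.3  45.1] [-180.   -45.    -4.1] [ -1.6  16.4 146.2 183.7  27.6 -91.6] [ 0.5 -0.4  0.1]
[[599.0, 183.0], [599.0, 177.0], [599.0, 171.0], [598.0, 165.0], [597.0, 159.0], [597.0, 153.0], [596.0, 147.0], [596.0, 141.0], [596.0, 135.0], [594.0, 128.0], [578.0, -40.0], [578.0, -46.0], [578.0, -52.0], [579.0, -58.0]]
0.0246 -0.001 0.0373 -0.0 -0.0 -0.0
0.0272 -0.0013 0.0399 -0.0 -0.0 -0.0
0.0299 -0.0015 0.0425 -0.0 -0.0 -0.0
0.0325 -0.0018 0.0451 -0.0 -0.0 -0.0
0.0351 -0.002 0.0478 -0.0 -0.0 -0.0
0.0377 -0.0023 0.0504 -0.0 -0.0 -0.0
0.0404 -0.0026 0.053 -0.0 -0.0 -0.0
0.043 -0.0028 0.0557 -0.0 -0.0 -0.0
0.0456 -0.0031 0.0583 -0.0 -0.0 -0.0
0.0483 -0.0033 0.0609 -0.0 -0.0 -0.0
0.0509 -0.0036 0.0636 -0.0 -0.0 -0.0
```

>>> send_rows:
  targets: "0.0246 -0.001 0.0373 0 0 0 0;0.0272 -0.0013 0.0399 0 0 0 0;0.0299 -0.0015 0.0425 0 0 0 0;0.0325 -0.0018 0.0451 0 0 0 0;0.0351 -0.002 0.0478 0 0 0 0;0.0377 -0.0023 0.0504 0 0 0 0;0.0404 -0.0026 0.053 0 0 0 0;0.043 -0.0028 0.0557 0 0 0 0;0.0456 -0.0031 0.0583 0 0 0 0;0.0483 -0.0033 0.0609 0 0 0 0;0.0509 -0.0036 0.0636 0 0 0 0;0.0509 -0.0036 0.0636 0 0 0 0"

```text
time_s: 18.97
ee_pos: [601.9, -18.4, 34.4]
ee_rot: [-179.9, -44.6, -4.4]
force: [-11.8, -2.6, 6.9]
gripper_width: 0.4
gripper_force: 5.9
```

```bash
python3 -c "
from h import *
s=env.state();print(cmd()[0],s['ee_pos'].round(1),s['ee_rot'].round(1),s['force'].round(1))
n=near();print(n.round(0).tolist())
line((606,-16,36,-45,-4),(622,-17,36,-45,-4),8)
"
```

```text
[606.04291879 -16.00938479  35.97543569] [601.9 -18.4  34.4] [-179.9  -44.6   -4.4] [-11.8  -2.6   6.9]
[[599.0, 183.0], [599.0, 177.0], [599.0, 171.0], [598.0, 165.0], [597.0, 159.0], [597.0, 153.0], [596.0, 147.0], [596.0, 141.0], [596.0, 135.0], [594.0, 128.0], [483.0, -48.0], [483.0, -54.0], [482.0, -60.0]]
0.0014 -0.0 0.0014 -0.0 -0.0 -0.0
0.0028 -0.0 0.0028 -0.0 -0.0 -0.0
0.0042 -0.0001 0.0042 -0.0 -0.0 -0.0
0.0057 -0.0001 0.0056 -0.0 -0.0 -0.0
0.0071 -0.0001 0.007 -0.0 -0.0 -0.0
0.0085 -0.0001 0.0085 -0.0 -0.0 -0.0
0.0099 -0.0001 0.0099 -0.0 -0.0 -0.0
0.0113 -0.0001 0.0113 -0.0 -0.0 -0.0
```

>>> send_rows:
  targets: "0.0014 0 0.0014 0 0 0 0;0.0028 0 0.0028 0 0 0 0;0.0042 0 0.0042 0 0 0 0;0.0057 0 0.0056 0 0 0 0;0.0057 0 0.0056 0 0 0 0"

```text
time_s: 19.43
ee_pos: [602.5, -18.3, 32.2]
ee_rot: [-180.0, -44.1, -4.3]
force: [-41.0, -0.6, 29.0]
gripper_width: 0.4
gripper_force: 20.6
```

```bash
python3 -c "
from h import *
s=env.state();print(s['ee_pos'].round(1),s['ee_rot'].round(1),s['force'].round(1))
json.dump([[614,-16,36],list(R.from_euler('xyz',[180,-45,-4],degrees=True).as_quat())],open('cmd.json','w'))
plan((622,-16,36,-45,-4))
"
```

```text
[602.5 -18.3  32.2] [-180.   -44.1   -4.3] [-41.   -0.6  29. ]
0.0056 -0.0006 0.0056 0.0 0.0 0.0
```

The right end has stalled hard at TCP x=602.5 with 41 N, so it is against the stop. Now the left end.

```bash
python3 -c "
from h import *
json.dump([[614,-16,36],list(R.from_euler('xyz',[180,-45,-4],degrees=True).as_quat())],open('cmd.json','w'))
plan((545,-10,45,-45,-4),(545,146,45,-45,-2))
"
```

```text
-0.0426 -0.0012 -0.0553 0.0 0.0 0.0
-0.0503 -0.1568 -0.063 1.41 0.0 -1.41
```

>>> send_rows:
  targets: "-0.0426 -0.0012 -0.0553 0 0 0 0;-0.0426 -0.0012 -0.0553 0 0 0 0;-0.0426 -0.0012 -0.0553 0 0 0 0;-0.0503 -0.1568 -0.063 1.41 0 -1.41 0;-0.0503 -0.1568 -0.063 1.41 0 -1.41 0;-0.0503 -0.1568 -0.063 1.41 0 -1.41 0;-0.0503 -0.1568 -0.063 1.41 0 -1.41 0;-0.0503 -0.1568 -0.063 1.41 0 -1.41 0;-0.0503 -0.1568 -0.063 1.41 0 -1.41 0;-0.0503 -0.1568 -0.063 1.41 0 -1.41 0;-0.0503 -0.1568 -0.063 1.41 0 -1.41 0;-0.0503 -0.1568 -0.063 1.41 0 -1.41 0"

```text
time_s: 20.43
ee_pos: [545.2, 142.3, 45.0]
ee_rot: [180.0, -45.0, -2.3]
force: [-0.8, -0.7, 0.2]
gripper_width: 0.3
gripper_force: 0.0
```

```bash
python3 -c "
from h import *
s=env.state();print(s['ee_pos'].round(1),s['ee_rot'].round(1),s['force'].round(1),s['qpos'].round(1))
line((580,150,36,-45,-2),(624,152,36,-45,-2),12)
"
```

```text
[545.2 142.3  45. ] [180.  -45.   -2.3] [-0.8 -0.7  0.2] [  25.9   19.2  139.1  226.6   27.4 -112.4]
0.0209 -0.0055 0.0336 0.0 -0.0 -0.0
0.0234 -0.0058 0.0361 0.0 -0.0 -0.0
0.026 -0.0061 0.0387 0.0 -0.0 -0.0
0.0286 -0.0064 0.0413 0.0 -0.0 -0.0
0.0312 -0.0067 0.0439 0.0 -0.0 -0.0
0.0338 -0.007 0.0465 0.0 -0.0 -0.0
0.0364 -0.0073 0.0491 0.0 -0.0 -0.0
0.039 -0.0076 0.0517 0.0 -0.0 -0.0
0.0416 -0.0079 0.0543 0.0 -0.0 -0.0
0.0441 -0.0082 0.0568 0.0 -0.0 -0.0
0.0467 -0.0085 0.0594 0.0 -0.0 -0.0
0.0493 -0.0088 0.062 0.0 -0.0 -0.0
```

>>> send_rows:
  targets: "0.0209 -0.0055 0.0336 0 0 0 0;0.0234 -0.0058 0.0361 0 0 0 0;0.026 -0.0061 0.0387 0 0 0 0;0.0286 -0.0064 0.0413 0 0 0 0;0.0312 -0.0067 0.0439 0 0 0 0;0.0338 -0.007 0.0465 0 0 0 0;0.0364 -0.0073 0.0491 0 0 0 0;0.039 -0.0076 0.0517 0 0 0 0;0.0416 -0.0079 0.0543 0 0 0 0;0.0441 -0.0082 0.0568 0 0 0 0;0.0467 -0.0085 0.0594 0 0 0 0;0.0493 -0.0088 0.062 0 0 0 0"

```text
time_s: 21.43
ee_pos: [617.8, 149.8, 34.6]
ee_rot: [180.0, -44.5, -1.9]
force: [-51.1, 3.5, 35.3]
gripper_width: 0.4
gripper_force: 25.5
```

```bash
python3 -c "
from h import *
s=env.state();print(s['ee_pos'].round(1),s['ee_rot'].round(1),s['force'].round(1),s['qpos'].round(1))
line((624,152,36,-45,-2),(632,152,36,-45,-2),4)
"
```

```text
[617.8 149.8  34.6] [180.  -44.5  -1.9] [-51.1   3.5  35.3] [  22.    23.8  130.7  226.2   23.2 -116.3]
0.0014 -0.0 0.0014 0.0 -0.0 -0.0
0.0028 -0.0001 0.0028 0.0 -0.0 -0.0
0.0043 -0.0002 0.0043 0.0 -0.0 -0.0
0.0057 -0.0002 0.0057 0.0 -0.0 -0.0
```

The left end stalled too, at x=617.8 with 51 N. The line through both contacts matches the bay's yaw to within 0.4°. I'll retract and check from the wrist.

```bash
python3 -c "
from h import *
json.dump([[624,152,36],list(R.from_euler('xyz',[180,-45,-2],degrees=True).as_quat())],open('cmd.json','w'))
plan((560,148,42,-45,-2),(525,150,110,-45,4))
"
```

```text
-0.0409 0.0062 -0.0494 0.0 0.0 0.0
-0.0176 0.0055 -0.1222 4.24 0.0 -4.24
```

>>> send_rows:
  targets: "-0.0409 0.0062 -0.0494 0 0 0 0;-0.0409 0.0062 -0.0494 0 0 0 0;-0.0409 0.0062 -0.0494 0 0 0 0;-0.0176 0.0055 -0.1222 4.24 0 -4.24 0;-0.0176 0.0055 -0.1222 4.24 0 -4.24 0;-0.0176 0.0055 -0.1222 4.24 0 -4.24 0;-0.0176 0.0055 -0.1222 4.24 0 -4.24 0;-0.0176 0.0055 -0.1222 4.24 0 -4.24 0"

```text
time_s: 22.1
ee_pos: [526.3, 148.2, 111.2]
ee_rot: [-179.9, -45.1, 3.8]
force: [0.3, 0.1, 0.3]
gripper_width: 0.7
gripper_force: 0.0
```

```bash
python3 -c "
from h import *
s=env.state();print(s['ee_pos'].round(1),s['ee_rot'].round(1),s['force'].round(1),s['qpos'].round(1))
w=eyes.grab_frame('wrist');cv2.imwrite('pics/w5.png',cv2.resize(w['image'],(800,500),interpolation=2)); print(w['eye'],w['attitude'])
"
```

```text
[526.3 148.2 111.2] [-179.9  -45.1    3.8] [0.3 0.1 0.3] [  23.7    8.1  137.4  238.    16.5 -132.5]
[441.20419179 142.86167229 310.3972169 ] [ 2.87031717e+01  1.46100251e-02 -8.62140483e+01]
```

View pics/w5.png

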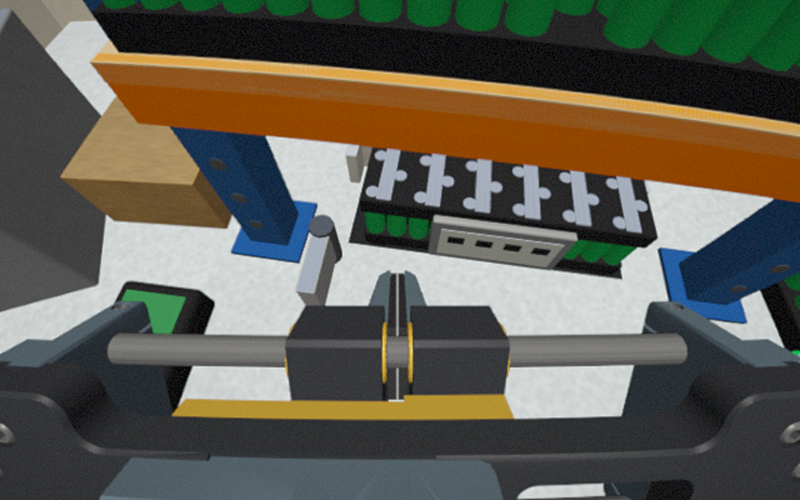

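The view shows the module square under the shelf. Its near top corners are at about (367,209) and (656,241), the cover is intact, the latch is open at (320,235), and the left ear is visible at (355,163).

```bash
python3 -c "
from h import *
w=eyes.grab_frame('wrist')
o=np.array([655,62.6]);th=np.radians(-4.85);M=np.array([[np.cos(th),np.sin(th)],[-np.sin(th),np.cos(th)]])
for n,x,y,z in(('modNL',367,209,76),('modNR',656,241,76),('covTL',433,216,70),('covTR',577,236,70),('pivot',322,225,56),('footR',661,250,0),('postfootLnear',233,252,0)):
    P=onz(w,(x/1.25,y/1.25),z)[:2]; print(n,P.round(1),(M@(P-o)).round(1))
for b in((-50,120,76),(-50,-120,76),(-58,58,70),(-58,-58,70)):
    q=M.T@np.array(b[:2])+o; print(b,px(w,[[*q,b[2]]])*1.25)
s=env.state();print(s['ee_pos'])
sync(); plan((540,190,110,-45,10),(548,254,95,-45,15),(552,256,32,-45,15))
"
```

```text
modNL [601.4 177.3] [-63.1 109.8]
modNR [587.2 -50.6] [ -57.9 -118.6]
covTL [602.2 124. ] [-57.8  56.8]
covTR [591.2   9. ] [-59.1 -58.8]
pivot [596.3 216.6] [-71.5 148.5]
footR [ 624.3 -115.9] [ -15.5 -180.5]
postfootLnear [593.2 317. ] [-83.1 248.3]
(-50, 120, 76) [[357.82964229 194.40611217]]
(-50, -120, 76) [[655.80570528 232.61950374]]
(-58, 58, 70) [[431.45774221 216.02680572]]
(-58, -58, 70) [[575.8522299  234.73210209]]
[525.79951114 147.95575427 109.7069237 ]
0.0122 -0.041 0.0118 4.37 0.0 -4.35
0.0103 -0.1043 0.0311 7.9 0.0 -7.88
-0.0313 -0.1061 0.0785 7.9 0.0 -7.88
```

The cover corners read bay x −57.8 and −59.1, against −58 at home, and the centre is about −1 in y. That agrees with the two stalls, so the module is home. Next, the latch.

>>> send_rows:
  targets: "0.0122 -0.041 0.0118 4.37 0 -4.35 0;0.0122 -0.041 0.0118 4.37 0 -4.35 0;0.0103 -0.1043 0.0311 7.9 0 -7.88 0;0.0103 -0.1043 0.0311 7.9 0 -7.88 0;0.0103 -0.1043 0.0311 7.9 0 -7.88 0;0.0103 -0.1043 0.0311 7.9 0 -7.88 0;0.0103 -0.1043 0.0311 7.9 0 -7.88 0;0.0103 -0.1043 0.0311 7.9 0 -7.88 0"

```text
time_s: 22.87
ee_pos: [547.3, 252.9, 94.9]
ee_rot: [-180.0, -45.0, 14.9]
force: [0.6, 0.3, -0.4]
gripper_width: 0.4
gripper_force: 0.0
```

```bash
python3 -c "
from h import *
s=env.state();print(s['ee_pos'].round(1),s['ee_rot'].round(1),s['force'].round(1),s['qpos'].round(1))
sync(); plan((552,256,60,-45,15),(552,256,32,-45,15))
"
```

```text
[547.3 252.9  94.9] [-180.   -45.    14.9] [ 0.6  0.3 -0.4] [  30.1   14.   132.6  226.1   14.9 -124.2]
-0.0209 -0.0018 0.0285 0.06 0.04 -0.08
-0.0407 -0.0018 0.0483 0.06 0.04 -0.08
```

>>> send_rows:
  targets: "-0.0209 -0.0018 0.0285 0 0 0 0;-0.0209 -0.0018 0.0285 0 0 0 0;-0.0407 -0.0018 0.0483 0 0 0 0;-0.0407 -0.0018 0.0483 0 0 0 0;-0.0407 -0.0018 0.0483 0 0 0 0"

```text
time_s: 23.28
ee_pos: [551.6, 255.7, 31.2]
ee_rot: [179.9, -44.8, 15.0]
force: [0.2, 0.0, 0.1]
gripper_width: -0.1
gripper_force: 0.0
```

```bash
python3 -c "
from h import *
s=env.state();print(s['ee_pos'].round(1),s['ee_rot'].round(1),s['force'].round(1),s['qpos'].round(1))
json.dump([[552,256,32],list(R.from_euler('xyz',[180,-45,15],degrees=True).as_quat())],open('cmd.json','w'))
o=np.array([653.5,62.6]);th=np.radians(-4.85)
W=lambda a,b:o+[a*np.cos(th)-b*np.sin(th),a*np.sin(th)+b*np.cos(th)]
P=[]
for i,ph in enumerate(np.radians([-5,5,15,25,35,45,55,63,71,79,86,92])):
    u=np.array([-np.cos(ph),-np.sin(ph)]);m=np.array([np.sin(ph),-np.cos(ph)])
    P.append((*W(*(np.array([-66,148])+45*u-19*m)),32,-45,15-i))
print(np.round(P,1)[[0,5,11]]); plan(*P)
"
```

```text
[551.6 255.7  31.2] [179.9 -44.8  15. ] [0.2 0.  0.1] [  30.2   22.6  135.8  206.7   24.5 -103.7]
[[559.2 242.1  32.  -45.   15. ]
 [553.6 201.2  32.  -45.   10. ]
 [579.  171.7  32.  -45.    4. ]]
0.0023 0.0153 0.0023 0.0 0.0 0.0
-0.0017 0.0216 -0.0017 -0.71 -0.0 0.71
-0.005 0.0287 -0.005 -1.41 0.0 1.41
-0.0073 0.0366 -0.0073 -2.12 -0.0 2.12
-0.0087 0.0449 -0.0087 -2.83 -0.0 2.83
-0.0089 0.0534 -0.0089 -3.54 -0.0 3.54
-0.0082 0.0618 -0.0082 -4.24 -0.0 4.24
-0.0068 0.0684 -0.0068 -4.95 -0.0 4.95
-0.0049 0.0746 -0.0049 -5.66 -0.0 5.66
-0.0023 0.0804 -0.0023 -6.36 -0.0 6.36
0.0004 0.0849 0.0004 -7.07 -0.0 7.07
0.003 0.0885 0.003 -7.78 0.0 7.78
```

>>> send_rows:
  targets: "0.0023 0.0153 0.0023 0 0 0 0;-0.0017 0.0216 -0.0017 -0.71 0 0.71 0;-0.005 0.0287 -0.005 -1.41 0 1.41 0;-0.0073 0.0366 -0.0073 -2.12 0 2.12 0;-0.0087 0.0449 -0.0087 -2.83 0 2.83 0;-0.0089 0.0534 -0.0089 -3.54 0 3.54 0;-0.0082 0.0618 -0.0082 -4.24 0 4.24 0;-0.0068 0.0684 -0.0068 -4.95 0 4.95 0;-0.0049 0.0746 -0.0049 -5.66 0 5.66 0;-0.0023 0.0804 -0.0023 -6.36 0 6.36 0;0.0004 0.0849 0.0004 -7.07 0 7.07 0;0.003 0.0885 0.003 -7.78 0 7.78 0"

```text
time_s: 24.28
ee_pos: [580.2, 172.2, 32.4]
ee_rot: [-180.0, -45.0, 3.8]
force: [-1.2, 0.3, 0.1]
gripper_width: 0.3
gripper_force: 0.0
```

```bash
python3 -c "
from h import *
s=env.state();print(cmd()[0],s['ee_pos'].round(1),s['ee_rot'].round(1),s['force'].round(1),s['qpos'].round(1))
line((579,171.7,32,-45,4),(595,169,32,-45,2),8)
"
```

```text
[579.0035617  171.61364058  32.        ] [580.2 172.2  32.4] [-180.   -45.     3.8] [-1.2  0.3  0.1] [  23.8   22.6  135.7  214.    25.5 -107. ]
0.0014 0.0004 0.0014 -0.17 -0.0 0.17
0.0028 0.0009 0.0028 -0.35 -0.0 0.35
0.0042 0.0013 0.0042 -0.53 0.0 0.53
0.0056 0.0018 0.0056 -0.71 0.0 0.71
0.007 0.0023 0.007 -0.88 0.0 0.88
0.0084 0.0028 0.0084 -1.06 0.0 1.06
0.0098 0.0032 0.0098 -1.24 -0.0 1.24
0.0112 0.0037 0.0112 -1.41 -0.0 1.41
```

>>> send_rows:
  targets: "0.0014 0.0004 0.0014 -0.17 0 0.17 0;0.0028 0.0009 0.0028 -0.35 0 0.35 0;0.0042 0.0013 0.0042 -0.53 0 0.53 0;0.0056 0.0018 0.0056 -0.71 0 0.71 0;0.007 0.0023 0.007 -0.88 0 0.88 0;0.0084 0.0028 0.0084 -1.06 0 1.06 0;0.0098 0.0032 0.0098 -1.24 0 1.24 0;0.0112 0.0037 0.0112 -1.41 0 1.41 0"

```text
time_s: 24.95
ee_pos: [595.6, 170.1, 32.5]
ee_rot: [-180.0, -45.0, 2.0]
force: [0.2, -0.6, 0.4]
gripper_width: 0.2
gripper_force: 0.0
```

```bash
python3 -c "
from h import *
s=env.state();print(cmd()[0],s['ee_pos'].round(1),s['ee_rot'].round(1),s['force'].round(1),s['torque'].round(2))
line((595,169,32,-45,2),(603,168,32,-45,2),6)
"
```

```text
[595.06215254 169.02681624  32.        ] [595.6 170.1  32.5] [-180.  -45.    2.] [ 0.2 -0.6  0.4] [ 0.02  0.41 -0.04]
0.0009 0.0002 0.0009 -0.0 -0.0 0.0
0.0018 0.0005 0.0018 -0.0 -0.0 0.0
0.0028 0.0007 0.0028 -0.0 -0.0 0.0
0.0037 0.0009 0.0037 -0.0 -0.0 0.0
0.0046 0.0011 0.0046 -0.0 -0.0 0.0
0.0056 0.0013 0.0056 -0.0 -0.0 0.0
```

```bash
python3 -c "
from h import *
t=eyes.grab_frame('top')['image'];s=eyes.grab_frame('side')['image'];w=eyes.grab_frame('wrist')['image']
a=cv2.resize(w[80:260,150:430],(560,360),interpolation=2)
b=cv2.resize(t[160:230,240:310],(240,240),interpolation=2);c=cv2.resize(s[165:235,220:290],(240,240),interpolation=2)
cv2.imwrite('pics/p6.png',np.hstack([np.vstack([a,np.zeros((120,560,3),np.uint8)]),np.vstack([b,c])]))
"
```

```text
(no output)
```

View pics/p6.png

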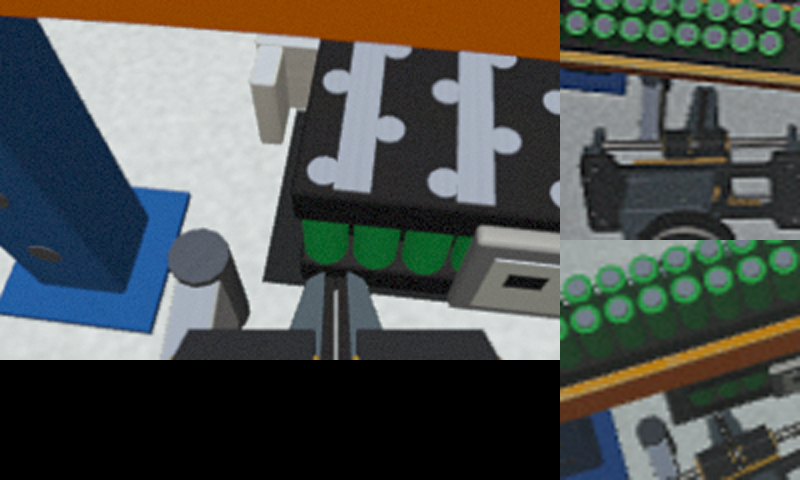

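The picture shows the latch arm still pointing at the robot, with its pin at crop (200,255) and the fingers to its right, so the fingertips slipped past the arm's end. The module is still home. I'll back out and redo the sweep with the fingers further in, nearer the pivot.

```bash
python3 -c "
from h import *
sync(); plan((530,165,40,-45,4),(530,185,110,-45,8))
"
```

```text
-0.0411 0.0029 -0.0518 1.4 -0.01 -1.44
0.0089 -0.0172 -0.1007 4.23 -0.02 -4.26
```

>>> send_rows:
  targets: "-0.0411 0.0029 -0.0518 1.4 0 -1.44 0;-0.0411 0.0029 -0.0518 1.4 0 -1.44 0;-0.0411 0.0029 -0.0518 1.4 0 -1.44 0;0.0089 -0.0172 -0.1007 4.23 0 -4.26 0;0.0089 -0.0172 -0.1007 4.23 0 -4.26 0;0.0089 -0.0172 -0.1007 4.23 0 -4.26 0;0.0089 -0.0172 -0.1007 4.23 0 -4.26 0"

```text
time_s: 25.68
ee_pos: [532.1, 186.2, 113.8]
ee_rot: [-179.8, -45.4, 7.8]
force: [0.4, 0.1, -0.3]
gripper_width: 0.6
gripper_force: 0.0
```

```bash
python3 -c "
from h import *
s=env.state();print(s['ee_pos'].round(1),s['ee_rot'].round(1),s['qpos'].round(1))
w=eyes.grab_frame('wrist'); t=eyes.grab_frame('top'); cv2.imwrite('pics/w7.png',w['image']);cv2.imwrite('pics/t7.png',t['image'])
# latch arm steel: light grey, low saturation blob near expected place in the wrist view
o=np.array([653.5,62.6]);th=np.radians(-4.85);W=lambda a,b:o+[a*np.cos(th)-b*np.sin(th),a*np.sin(th)+b*np.cos(th)]
P=W(-66,148)
for d in range(-20,100,10):
    ph=np.radians(d); e=[W(-66-r*np.cos(ph),148-r*np.sin(ph)) for r in(25,38,52)]
    q=px(w,[[*k,52] for k in e]).round().astype(int); print(d,[(tuple(a),w['image'][a[1],a[0]].tolist()) for a in q if 0<=a[1]<400])
sync(); plan((555,245,110,-45,12),(582,254,95,-45,10),(584,254,26,-45,8))
"
```

```text
[532.1 186.2 113.8] [-179.8  -45.4    7.8] [  26.4    9.1  135.7  236.7   15.5 -132.4]
-20 [((np.int64(286), np.int64(204)), [185, 186, 181]), ((np.int64(279), np.int64(213)), [215, 217, 211]), ((np.int64(270), np.int64(224)), [218, 219, 214])]
-10 [((np.int64(290), np.int64(206)), [189, 175, 166]), ((np.int64(284), np.int64(216)), [185, 178, 168]), ((np.int64(278), np.int64(228)), [212, 212, 208])]
0 [((np.int64(294), np.int64(207)), [190, 179, 168]), ((np.int64(290), np.int64(218)), [189, 173, 167]), ((np.int64(286), np.int64(231)), [189, 176, 166])]
10 [((np.int64(298), np.int64(207)), [189, 175, 164]), ((np.int64(297), np.int64(219)), [178, 176, 168]), ((np.int64(295), np.int64(232)), [131, 134, 129])]
20 [((np.int64(302), np.int64(207)), [78, 80, 81]), ((np.int64(303), np.int64(219)), [126, 124, 123]), ((np.int64(305), np.int64(231)), [108, 100, 85])]
30 [((np.int64(306), np.int64(206)), [43, 44, 43]), ((np.int64(310), np.int64(217)), [120, 112, 100]), ((np.int64(314), np.int64(230)), [41, 44, 43])]
40 [((np.int64(310), np.int64(205)), [215, 215, 211]), ((np.int64(316), np.int64
[... 247 characters left out ...]
7), np.int64(201)), [98, 98, 96]), ((np.int64(326), np.int64(208)), [214, 214, 208]), ((np.int64(336), np.int64(216)), [211, 211, 207])]
70 [((np.int64(319), np.int64(198)), [44, 42, 45]), ((np.int64(330), np.int64(204)), [128, 129, 124]), ((np.int64(341), np.int64(210)), [217, 218, 215])]
80 [((np.int64(321), np.int64(194)), [44, 43, 35]), ((np.int64(332), np.int64(199)), [9, 18, 8]), ((np.int64(345), np.int64(203)), [22, 13, 18])]
90 [((np.int64(322), np.int64(191)), [41, 42, 34]), ((np.int64(334), np.int64(193)), [44, 102, 32]), ((np.int64(347), np.int64(196)), [45, 44, 45])]
0.023 -0.0559 0.0236 2.82 -0.08 -2.84
0.0322 -0.061 0.054 1.4 -0.08 -1.43
-0.0153 -0.0607 0.1041 -0.01 -0.07 -0.02
```

A colour probe along the candidate arm angles puts the latch at about 0°, so it is usable as an angle gauge. I'll go round to its left side again.

>>> send_rows:
  targets: "0.023 -0.0559 0.0236 2.82 0 -2.84 0;0.023 -0.0559 0.0236 2.82 0 -2.84 0;0.023 -0.0559 0.0236 2.82 0 -2.84 0;0.0322 -0.061 0.054 1.4 0 -1.43 0;0.0322 -0.061 0.054 1.4 0 -1.43 0;0.0322 -0.061 0.054 1.4 0 -1.43 0;-0.0153 -0.0607 0.1041 0 0 0 0;-0.0153 -0.0607 0.1041 0 0 0 0;-0.0153 -0.0607 0.1041 0 0 0 0;-0.0153 -0.0607 0.1041 0 0 0 0"

```text
time_s: 26.62
ee_pos: [580.8, 252.1, 21.4]
ee_rot: [179.8, -44.6, 8.2]
force: [0.1, -0.6, 0.7]
gripper_width: 0.4
gripper_force: 0.0
```

```bash
python3 -c "
from h import *
s=env.state();print(cmd()[0],s['ee_pos'].round(1),s['ee_rot'].round(1),s['force'].round(1),s['qpos'].round(1))
o=np.array([653.5,62.6]);th=np.radians(-4.85)
W=lambda a,b:o+[a*np.cos(th)-b*np.sin(th),a*np.sin(th)+b*np.cos(th)]
k=np.array([[0,-85,184],[2,-85,171],[5,-92,153],[8,-88.5,130],[10,-78,115],[12,-69,111]])
plan(*[(*W(np.interp(i,k[:,0],k[:,1]),np.interp(i,k[:,0],k[:,2])),26,-45,8-i*.5) for i in range(1,13)])
"
```

```text
[583.96848509 253.9675299   25.99125514] [580.8 252.1  21.4] [179.8 -44.6   8.2] [ 0.1 -0.6  0.7] [  31.9   25.4  131.7  222.3   25.1 -112.2]
-0.0008 0.0072 -0.0008 -0.35 -0.0 0.36
-0.0018 0.0136 -0.0019 -0.71 -0.0 0.71
-0.0044 0.0189 -0.0044 -1.06 -0.0 1.06
-0.007 0.0242 -0.007 -1.42 -0.0 1.42
-0.0095 0.0296 -0.0095 -1.77 -0.0 1.77
-0.0099 0.0373 -0.0099 -2.12 -0.0 2.12
-0.0103 0.045 -0.0103 -2.48 -0.0 2.48
-0.0107 0.0528 -0.0107 -2.83 -0.0 2.83
-0.0083 0.0612 -0.0083 -3.18 -0.0 3.18
-0.0058 0.0697 -0.0058 -3.54 -0.0 3.54
-0.003 0.0727 -0.0031 -3.89 -0.0 3.89
-0.0003 0.0756 -0.0003 -4.24 -0.0 4.24
```

>>> send_rows:
  targets: "0.0042 0.0072 -0.0015 -0.35 0 0.36 0;0.0032 0.0136 -0.0026 -0.71 0 0.71 0;0.0006 0.0189 -0.0051 -1.06 0 1.06 0;-0.002 0.0242 -0.0077 -1.42 0 1.42 0;-0.0045 0.0296 -0.0102 -1.77 0 1.77 0;-0.0049 0.0373 -0.0106 -2.12 0 2.12 0;-0.0053 0.045 -0.011 -2.48 0 2.48 0;-0.0057 0.0528 -0.0114 -2.83 0 2.83 0;-0.0033 0.0612 -0.009 -3.18 0 3.18 0;-0.0008 0.0697 -0.0065 -3.54 0 3.54 0;0.002 0.0727 -0.0038 -3.89 0 3.89 0;0.0047 0.0756 -0.001 -4.24 0 4.24 0"

```text
time_s: 27.62
ee_pos: [597.1, 178.0, 29.4]
ee_rot: [180.0, -45.0, 1.8]
force: [-1.8, 0.2, 2.3]
gripper_width: 0.1
gripper_force: 1.7
```

```bash
cat >> h.py <<'E'
def latch(f,z=52):
    o=np.array([653.5,62.6]);th=np.radians(-4.85);W=lambda a,b:o+[a*np.cos(th)-b*np.sin(th),a*np.sin(th)+b*np.cos(th)]
    for d in range(-20,111,10):
        ph=np.radians(d); q=px(f,[[*W(-66-r*np.cos(ph),148-r*np.sin(ph)),z] for r in(25,38,52)]).round().astype(int)
        print(d,[f['image'][a[1],a[0]].tolist() for a in q if 0<=a[1]<400])
E
python3 -c "
from h import *
s=env.state();print(s['ee_pos'].round(1),s['ee_rot'].round(1),s['force'].round(1))
latch(eyes.grab_frame('wrist')); print(); latch(eyes.grab_frame('side'))
sync(); line((576,178,28,-45,2),(592,176,28,-45,1),8)
"
```

```text
[597.1 178.   29.4] [180.  -45.    1.8] [-1.8  0.2  2.3]
-20 [[212, 212, 206], [217, 219, 214], [121, 122, 124]]
-10 [[220, 221, 215], [50, 46, 45], [67, 66, 67]]
0 [[211, 210, 205], [49, 49, 44], [56, 53, 50]]
10 [[54, 54, 50], [53, 47, 45], [58, 59, 61]]
20 [[51, 54, 56], [56, 48, 50], [62, 57, 56]]
30 [[98, 99, 104], [57, 50, 50], [92, 90, 89]]
40 [[99, 102, 101], [49, 49, 47], [48, 42, 41]]
50 [[101, 101, 104], [85, 78, 74], [39, 40, 33]]
60 [[192, 178, 171], [106, 100, 84], [49, 49, 45]]
70 [[189, 174, 166], [43, 41, 44], [108, 98, 84]]
80 [[190, 176, 168], [59, 55, 56], [192, 179, 168]]
90 [[152, 151, 146], [16, 18, 22], [23, 17, 21]]
100 [[48, 46, 49], [41, 97, 16], [38, 89, 4]]
110 [[46, 45, 46], [42, 100, 21], [12, 16, 13]]

-20 [[136, 137, 130], [162, 163, 154], [110, 111, 107]]
-10 [[51, 53, 50], [162, 163, 155], [167, 166, 158]]
0 [[43, 45, 44], [85, 88, 86], [166, 168, 159]]
10 [[37, 39, 37], [106, 108, 102], [162, 163, 155]]
20 [[63, 64, 61], [88, 114, 116], [46, 51, 55]]
30 [[67, 69, 68], [46, 46, 44], [47, 46, 41]]
40 [[64, 67, 67], [57, 58, 54], [44, 44, 39]]
50 [[66, 65, 65], [74, 69, 60], [53, 58, 63]]
60 [[135, 122, 114], [76, 72, 64], [43, 45, 43]]
70 [[133, 120, 112], [58, 58, 51], [74, 70, 59]]
80 [[135, 123, 113], [72, 69, 66], [131, 119, 109]]
90 [[138, 127, 120], [112, 106, 102], [38, 41, 37]]
100 [[39, 41, 39], [41, 64, 38], [42, 47, 41]]
110 [[38, 41, 37], [43, 64, 33], [34, 34, 35]]
-0.0148 0.0001 -0.0128 0.0 -0.02 -0.01
-0.0134 0.0004 -0.0114 -0.09 -0.02 0.07
-0.012 0.0007 -0.01 -0.17 -0.02 0.16
-0.0106 0.0011 -0.0085 -0.26 -0.02 0.25
-0.0092 0.0014 -0.0071 -0.35 -0.02 0.34
-0.0078 0.0017 -0.0057 -0.44 -0.02 0.43
-0.0063 0.002 -0.0043 -0.53 -0.02 0.52
-0.0049 0.0023 -0.0029 -0.62 -0.02 0.6
```

The latch has swung to about 78° and the fingers are pushing it. I'll drive it on to the end stop.

>>> send_rows:
  targets: "0.001 0 0.001 0 0 0 0;0.002 0 0.002 0 0 0 0;0.003 0 0.003 0 0 0 0;0.004 0 0.004 0 0 0 0;0.005 0 0.005 0 0 0 0;0.006 0 0.006 0 0 0 0;0.007 0 0.007 0 0 0 0;0.008 0 0.008 0 0 0 0;0.008 0 0.008 0 0 0 0"

```text
time_s: 28.47
ee_pos: [605.1, 179.4, 28.6]
ee_rot: [180.0, -44.8, 2.1]
force: [-15.3, -1.1, 11.7]
gripper_width: 0.6
gripper_force: 9.7
```

```bash
python3 -c "
from h import *
s=env.state();print(s['ee_pos'].round(1),s['ee_rot'].round(1),s['force'].round(1))
latch(eyes.grab_frame('wrist'))
"
```

```text
[605.1 179.4  28.6] [180.  -44.8   2.1] [-15.3  -1.1  11.7]
-20 [[46, 44, 40], [52, 59, 63], [120, 124, 125]]
-10 [[54, 52, 50], [51, 50, 51], [63, 57, 56]]
0 [[53, 50, 48], [69, 64, 63], [58, 55, 55]]
10 [[53, 51, 54], [82, 81, 83], [62, 59, 54]]
20 [[45, 39, 43], [54, 50, 50], [62, 58, 56]]
30 [[52, 51, 48], [51, 48, 47], [62, 59, 56]]
40 [[53, 46, 45], [51, 50, 53], [61, 111, 125]]
50 [[99, 101, 103], [52, 47, 45], [106, 108, 110]]
60 [[102, 105, 108], [111, 100, 90], [39, 104, 132]]
70 [[192, 179, 171], [39, 39, 42], [55, 50, 47]]
80 [[191, 179, 169], [126, 116, 113], [122, 111, 100]]
90 [[194, 180, 172], [45, 45, 47], [190, 175, 167]]
100 [[175, 169, 163], [43, 98, 11], [34, 90, 19]]
110 [[45, 41, 37], [40, 94, 8], [21, 17, 17]]
```

The push stalled at 15 N, so the latch is on its end stop. I'll withdraw straight back and up, then check.

```bash
python3 -c "
from h import *
sync(); plan((540,179,35,-45,2),(500,170,130,-45,5))
"
```

```text
-0.0416 -0.0019 -0.0503 -0.04 0.24 0.06
-0.0034 0.0057 -0.1462 2.08 0.24 -2.06
```

>>> send_rows:
  targets: "-0.0416 -0.0019 -0.0503 0 0 0 0;-0.0416 -0.0019 -0.0503 0 0 0 0;-0.0416 -0.0019 -0.0503 0 0 0 0;-0.0034 0.0057 -0.1462 2.08 0 -2.06 0;-0.0034 0.0057 -0.1462 2.08 0 -2.06 0;-0.0034 0.0057 -0.1462 2.08 0 -2.06 0;-0.0034 0.0057 -0.1462 2.08 0 -2.06 0;-0.0034 0.0057 -0.1462 2.08 0 -2.06 0;-0.0034 0.0057 -0.1462 2.08 0 -2.06 0"

```text
time_s: 29.27
ee_pos: [503.5, 170.5, 130.0]
ee_rot: [180.0, -45.3, 5.1]
force: [-0.5, 0.3, 0.2]
gripper_width: 0.8
gripper_force: 0.0
```

```bash
python3 -c "
from h import *
s=env.state();print(s['ee_pos'].round(1),s['force'].round(1),s['qvel'].round(1))
w=eyes.grab_frame('wrist');latch(w);cv2.imwrite('pics/w8.png',w['image'])
t=eyes.grab_frame('top')['image'];a=cv2.imread('pics/top0.png')
d=cv2.absdiff(cv2.cvtColor(t,6),cv2.cvtColor(a,6))>40
for n,(x0,y0,x1,y1) in dict(cells=(380,205,402,250),tray=(405,180,450,228),meter=(200,192,240,255),carton=(180,130,224,178),driver=(450,230,470,305),bowl=(228,250,256,280)).items(): print(n,d[y0:y1,x0:x1].sum())
# cover position in wrist view: expected corners vs brightness profile along module x through cover centre at top edge
o=np.array([653.5,62.6]);th=np.radians(-4.85)
for y in(-45,45):
  print(y,[(x,int(w['image'][tuple(px(w,[[*(o+[x*np.cos(th)-y*np.sin(th),x*np.sin(th)+y*np.cos(th)]),70]])[0].round().astype(int)[::-1])].mean())) for x in range(-76,-38,2)])
"
```

```text
[503.5 170.5 130. ] [-0.5  0.3  0.2] [-0.1  2.1  0.9 -1.1 -0.  -0.1]
-20 [[218, 218, 213], [215, 217, 210], [222, 223, 217]]
-10 [[192, 192, 186], [217, 218, 212], [215, 216, 211]]
0 [[48, 52, 48], [214, 214, 209], [211, 214, 207]]
10 [[53, 56, 56], [56, 57, 52], [215, 216, 210]]
20 [[43, 43, 48], [62, 62, 61], [214, 214, 210]]
30 [[98, 100, 102], [153, 155, 153], [216, 218, 213]]
40 [[92, 94, 96], [99, 102, 101], [217, 219, 213]]
50 [[99, 103, 104], [98, 101, 104], [208, 209, 204]]
60 [[110, 111, 110], [97, 100, 99], [96, 100, 99]]
70 [[191, 178, 169], [101, 103, 106], [101, 103, 106]]
80 [[188, 175, 167], [188, 173, 166], [187, 177, 169]]
90 [[189, 176, 168], [188, 175, 165], [191, 177, 168]]
100 [[184, 170, 161], [48, 98, 32], [35, 74, 22]]
110 [[48, 47, 45], [37, 96, 5], [19, 38, 19]]
cells 0
tray 0
meter 16
carton 0
driver 0
bowl 164
-45 [(-76, 72), (-74, 76), (-72, 74), (-70, 91), (-68, 134), (-66, 87), (-64, 76), (-62, 99), (-60, 140), (-58, 169), (-56, 164), (-54, 133), (-52, 50), (-50, 13), (-48, 29), (-46, 32), (-44, 34), (-42, 41), (-40, 41)]
45 [(-76, 45), (-74, 96), (-72, 117), (-70, 118), (-68, 129), (-66, 108), (-64, 73), (-62, 93), (-60, 137), (-58, 177), (-56, 171), (-54, 143), (-52, 53), (-50, 21), (-48, 28), (-46, 42), (-44, 42), (-42, 43), (-40, 45)]
```

```bash
python3 -c "
from h import *
w=eyes.grab_frame('wrist');o=np.array([653.5,62.6]);th=np.radians(-4.85);W=lambda a,b:o+[a*np.cos(th)-b*np.sin(th),a*np.sin(th)+b*np.cos(th)]
im=w['image'].astype(int)
G={}
for yb in range(146,80,-6):
    L=[]
    for xb in np.arange(-95,-45,1.0):
        q=px(w,[[*W(xb,yb),52]])[0].round().astype(int); p=im[q[1],q[0]]
        if p[0]>150 and 15<p[0]-p[2]<32: L.append(xb)
    print(yb,(min(L),max(L)) if L else None)
t=eyes.grab_frame('top')['image'];a=cv2.imread('pics/top0.png')
for i in (a,t):
    g=cv2.cvtColor(i,6)[245:285,222:262]; m=(g<110).astype(np.uint8); M=cv2.moments(m,True); print(M['m00'],M['m10']/M['m00'],M['m01']/M['m00'])
d=cv2.absdiff(cv2.cvtColor(t,6),cv2.cvtColor(a,6))[250:280,228:256]>40; print(np.argwhere(d).min(0),np.argwhere(d).max(0))
"
```

```text
146 None
140 (np.float64(-76.0), np.float64(-63.0))
134 (np.float64(-76.0), np.float64(-63.0))
128 (np.float64(-75.0), np.float64(-62.0))
122 (np.float64(-76.0), np.float64(-63.0))
116 (np.float64(-76.0), np.float64(-62.0))
110 (np.float64(-75.0), np.float64(-62.0))
104 (np.float64(-75.0), np.float64(-62.0))
98 (np.float64(-75.0), np.float64(-63.0))
92 (np.float64(-76.0), np.float64(-62.0))
86 None
435.0 16.45287356321839 16.820689655172412
901.0 24.368479467258602 15.125416204217537
[ 0 12] [24 27]
```

```bash
python3 -c "
from workcell import env
print(env.job_done())"
```

```text
the job is handed in; nothing more can be done
None
```

I handed the job in at about 29 s of the 69 s allowed. By my measurements, the module is home and square against the back stop, the latch is shut at about 90°, and the hand is clear. I saw no sign of a bystander being moved, though the arm hid most of the bowl in the last picture. The judge returned no verdict.

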